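# Fetch the straight adapter from under the scanner beam

### The arm

A 6-joint arm with a two-finger parallel gripper is mounted at the origin on the work surface. World frame = base frame: x ahead of the robot, y to its left, z up, the work surface at z = 0. Lengths are in m, angles in degrees, forces in N, time in s.
With the tool pointing down it reaches from about 0.35 to 0.875 m from the base axis. Payload 4.2 kg.
Tool frame: the origin (TCP) lies at the very end of the fingers, on their centre line; the grasp point (between the pads) lies r.pinch_z behind it (r.pinch_z is the distance from the TCP to the grasp point, in m); z points along the fingers, y is the line along which they close (so a half turn about z gives the same grasp; the last joint's range is limited). The gripper opens to 85 mm and grips with 20 to 120 N. Pads are 22 mm wide; open, the fingers measure 114 mm over their backs; the gripper's body (76 mm by 85 mm) begins 54 mm behind the grasp point. The pads swing forward as they close: fully open they stand 13 mm farther back than shut.
Start: joints at [82.884, 22.042, 0.453, 0, -68.411, -14.817], TCP at [0.233, 0.58, 0.231] pointing down, gripper open.
Joint ranges: [-179.83, 179.83], [-69.29, 118.12], [-61.27, 80.66], [-181.25, 117.63], [-171.15, -9.14], [-177.46, 177.46]. Speed limits (degrees/s): [159.86, 159.86, 180, 180, 180, 180].

### API

Orientations are given as [roll, pitch, yaw] about the fixed x, y, z axes, in that order (R = Rz(yaw) Ry(pitch) Rx(roll)).
In Python, from rig import r, optics gives the robot as it stands. The module is installed in compiled form; this text tells all that it offers.
- The arm moves only by the tool carry_out, never from a script. Its argument "series" is a list of rows, each an object with "fingers": the closure, from -1 (fully open) to 1 (shut), so that 0 is half open; "translation": the shift along the world's x, y, z in mm, a list of three; "angular": the turn, a rotation vector about the world's x, y, z in degrees, a list of three. A call has 1 to 5 rows; each row shifts and turns the commanded pose from where the row before left it; what a row does not reach is not made up. A row lasts 1/8 s, in which the tool goes at most 62.5 mm and 10.7 degrees, less where a joint would pass 70% of its speed; a pose out of reach is approached as far as the arm can. A call is refused whole if a number of a shift passes 62.5 or a number of a turn 10.7, either way. A call with a gripper value outside its range is refused whole. The fingers move at their own pace and stop on an object; "squeeze" is the grip in N (left out, the last holds). Time passes only in rows, so rows that do not move let the fingers close. It gives the time, the measured TCP pose, the force, the opening and the grip force at its end, in the units of the state.
- r.sense(): the state, without advancing time (a new reading comes with each control period).
- optics.grab_frame(name): name is "scene" or "top" or "wrist"; returns a dict with "image" (400x640x3 uint8, blue, green, red), "K" (3x3 intrinsics, pixels), "rvec" (rotation vector, rad) and "tvec" (3), from world to camera coordinates, as OpenCV has them; the wrist camera has in their place "hand_eye" (4x4, takes a point from camera to tool coordinates, whose origin is the TCP and whose axes are the flange's). Camera axes: x right, y down, z forward; pixel columns grow to the right and rows downward; lengths in m; the calibration is good to about 2 mm. A picture is of the moment at which its call begins: read the wrist's pose just before it. There is no depth.
- r.sign_off(): hands the job in; it is judged then, once.
The state is a dict: "clock": time; "joint_pos": joint angles; "qd": joint speeds; "tau": joint torques, N m; "position": TCP position; "tool_rot": TCP orientation; "ft_force": force on the tool from outside, world axes, zero at the start; "torque": the same for the moment, N m; "opening": finger opening in m; "gripper_force": force on a finger pad.
Only numpy, scipy, OpenCV 4.12 (cv2) and the standard library are available. Lean on these libraries where they do the work, as an engineer would, in place of code of your own. Each camera call takes 0.05 s, during which the arm holds its last target. There are 200 camera calls.

### The job

The straight brass adapter (the tall one on a square foot) stands in one of the three pockets of the trough under the scanner's beam, hidden by a loose cover plate. Without lifting the cover off its rails, slide it along towards the side that is not blocked by the tall attenuator until the adapter is uncovered, then stand the adapter upright inside the rimmed nest on the scan bed, setting it down rather than dropping it. Finally slide the cover back over all three pockets, and leave the other connectors, the attenuator and the black load where they are.

Things in the scene. Friction and masses are not known exactly. Their poses are not given: they have to be found in the camera images.
- tray: Fixed scanner station (trough, beam, scan bed), one piece. Origin on the table under the trough's middle; x points across the trough away from the robot, y along it, z up. In mm: trough outside 102 (x) by 480 (y), floor at z 8, inside x -35..35; rails x 35..47 each side, tops at z 46, carry the cover; outer lips to z 50 guide it; end walls to z 42. The other points share its axes.
- mid_pocket (a point): Point on the floor of the middle pocket (tray x -8, y 0, z 8), about where a connector stands. Three pockets lie along the tray's y at -60, 0 and 60 mm, parted by dividers 6 mm thick and 6 mm high at y -85, -30, 30, 85.
- beam (a point): Middle of the underside of the fixed aluminium beam that runs along y over the trough (tray x 22, z 80). The beam is 18 wide (tray x 13..31), 40 high (z 80..120), 600 long; end legs at y +-300 (x 11..57) 130 high, a motor outside each.
- bed (a point): Centre of the top of the white scan bed behind the beam (tray x 160, z 8); the bed is 190 (x) by 400 (y) mm. Round it a frame: side bars at tray y +-318 and a cross bar at x 285, with posts up to 75 high.
- cover: Loose aluminium cover plate 90 (x) by 196 (y) by 3 mm, 0.15-0.31 kg, lying flat on the trough's rails (underside at tray z 46), sliding freely along tray y with 2 mm play to the lips. Origin: middle of its underside, axes like the tray's. Centred at tray y 0 it covers all pockets. It may overhang the trough's end, its middle within tray y +-220. The attenuator blocks it; the load passes under.
- cover_fin (a point): Middle of the top edge of the cover's upright grip fin: 10 mm thick (y), 30 mm long (x), 31 mm tall above the plate; this point is at x -20, y 0, z 34 from the cover's origin.
- adapter: The wanted part: straight brass adapter, 34 mm tall, a square foot 20 x 20 x 5 mm and on it a barrel 14 mm across up to the top, about 60 g, standing upright in one of the pockets (any of the three, at tray x -12..-4, up to 4 mm off the pocket's centre in y, any yaw). Origin at the centre of the foot's underside, z up the barrel.
- cap: Another brass connector, to be left in its pocket: short stepped round cap, 24 mm across, 22 mm tall. Origin at the centre of its underside.
- elbow: Another brass connector, to be left in its pocket: right-angle elbow, an 18 mm cube with a 12 mm barrel upwards (31 mm tall in all) and one sideways along its x (reaching 21 mm). Origin at the centre of its underside.
- attenuator: Tall grey attenuator block 36 x 36 x 55 mm with a 16 mm brass stub on top (67 mm in all), 0.4 kg, standing loose in the trough near one end (tray y about +150 or -150), rising above the rails and so blocking the cover on that side. Leave it. Origin at the centre of its underside.
- load: Low black load block 44 x 34 x 22 mm with a brass stub to its +x (reaching 32 mm), lying loose on the trough floor near the other end, lower than the rails. Leave it. Origin at the centre of its underside.
- nest: Fixed grey plastic nest on the scan bed behind the beam: 58 x 58 mm pad, 3 mm thick, with a rim 4 mm wide and 8 mm high round a clear 50 x 50 mm inside. Origin at the centre of its underside (tray z 8); its seat is 3 mm above that.
- carriage: Fixed black scanner carriage on the beam's far side, with a motor on top and a brass probe hanging behind. Origin on the table, below the beam, at the carriage's place along the tray's y; in its frame it fills x 33..76, y -30..30, z 50..205.
There are look-alikes about, which are no part of the job. Of the things that look like the cover, the middle-sized one is meant.

How it is judged:
By the outcome, as a careful person would: the job done as asked, in the order asked, and still so for the second after the job is handed in, with the robot touching nothing.
It also fails if it takes over 67 s, if anything falls off the work surface, if the arm or the gripper's body presses on something with over 40 N, if the wrist force passes 120 N, or if a joint passes its speed limit or range.

## Working session

There is one attempt and no reset: what is moved stays moved. The work goes in short steps, Python scripts to look and compute and a tool call to move; the robot and the scene stay as the last step left them, time stands still between calls to the robot, and variables do not carry over. Pictures are saved under pics/ and viewed, at most 10 in all, crops included, and the job is handed in when it is done.

Besides the shell and the picture viewer there is one more tool, called after "Request:" by a JSON object that holds its "name" and its "arguments", one argument or row to a line. carry_out: Moves the arm, as the interface text tells. Its arguments: {"type":"object","properties":{"series":{"type":"array","items":{"type":"object","properties":{"fingers":{"type":"number"},"translation":{"type":"array","items":{"type":"number"}},"angular":{"type":"array","items":{"type":"number"}}}}},"squeeze":{"type":"number"}},"required":["series"]}

```bash
mkdir -p pics; python3 - <<'E'
from rig import r, optics
import cv2, numpy as np
print(r.sense(), r.pinch_z)
for n in ("scene","top"):
    f=optics.grab_frame(n); cv2.imwrite(f"pics/{n}0.png",f["image"]); np.savez(f"{n}0.npz",**f)
    print(n,f["K"].tolist(),f["rvec"],f["tvec"])
E
```

```text
{'clock': 0.0, 'joint_pos': array([ 8.28844578e+01,  2.20920705e+01,  3.78590019e-01, -2.86896624e-02,
       -6.84116598e+01, -1.48162185e+01]), 'qd': array([-0.00841389, -0.02267534,  0.04454478, -0.01078774, -0.05001487,
       -0.01106492]), 'tau': array([ 6.44600959e-05, -3.92290163e+01,  1.88402635e+01,  4.18618172e+00,
       -4.55620393e-03, -1.00152803e-06]), 'position': array([0.23320602, 0.57922183, 0.23020045]), 'tool_rot': array([ 1.79872202e+02, -6.23362573e-03, -2.19423388e+01]), 'ft_force': array([-0.17166314,  0.18917547, -0.0379203 ]), 'torque': array([0.01150698, 0.01895398, 0.02080876]), 'gripper_force': 0.0, 'opening': 0.08489512770608314} 0.0187
scene [[466.9368528093632, 0.0, 316.1880686663501], [0.0, 466.9368528093632, 199.78652019493487], [0.0, 0.0, 1.0]] [ 1.85968092  1.4813346  -0.65756531] [-0.03310293 -0.28797343  1.5562951 ]
top [[503.41223196794004, 0.0, 325.44386064181185], [0.0, 503.41223196794004, 192.95906177910268], [0.0, 0.0, 1.0]] [ 2.13679477 -2.19380632  0.16485398] [-0.10447427  0.48985756  1.14107408]
```

View pics/scene0.png

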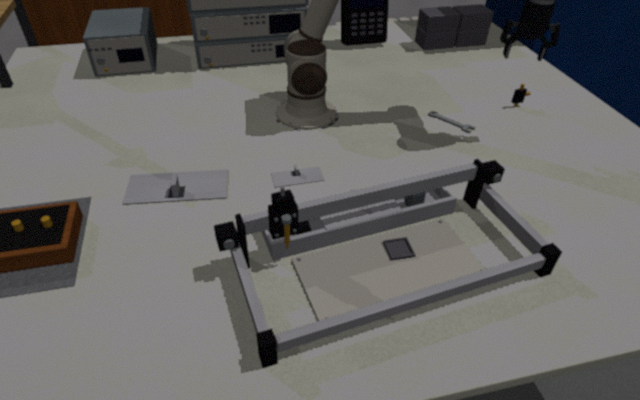

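View pics/top0.png

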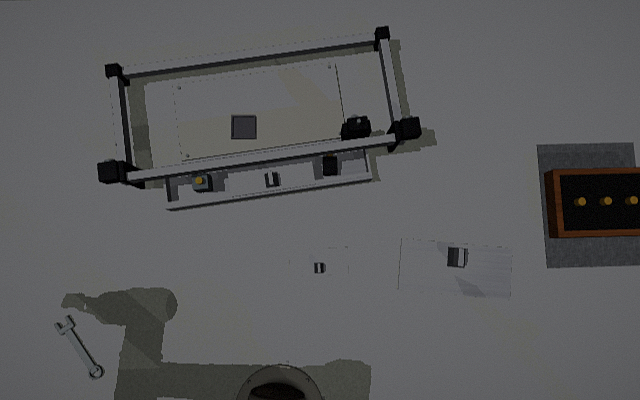

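Top view: the trough has a cover with its fin at (272,180), the attenuator at (202,183) and the load at (331,165). The nest is at (244,127) and the carriage at (355,127). There are three cover-like plates: small at (319,267), large at (456,267), and the one on the rails at (272,180), which looks middle-sized. I'll confirm with an enlarged crop.

```bash
cat > h.py <<'E'
import numpy as np, cv2
def load(n):
    return dict(np.load(n+"0.npz"))
def ray(f,uv,z):
    R=cv2.Rodrigues(f["rvec"])[0]; c=-R.T@f["tvec"].ravel()
    d=R.T@np.linalg.inv(f["K"])@np.array([uv[0],uv[1],1.]); return c+d*(z-c[2])/d[2]
def proj(f,P): return cv2.projectPoints(np.array(P,float).reshape(-1,3),f["rvec"],f["tvec"],f["K"],None)[0].reshape(-1,2)
E
python3 - <<'E'
import cv2,numpy as np
im=cv2.imread("pics/top0.png")
c=im[100:220,155:385]
c=np.clip(255*(c/255.)**0.6,0,255).astype(np.uint8)
cv2.imwrite("pics/c1.png",cv2.resize(c,(782,408),interpolation=cv2.INTER_CUBIC))
from h import *
f=load("top")
for uv in [(123,180),(405,130),(165,209),(371,181)]: print(uv,ray(f,uv,.05))
E
```

```text
(123, 180) [0.52610053 0.34485294 0.05      ]
(405, 130) [ 0.62878967 -0.30744799  0.05      ]
(165, 209) [0.4570624  0.24866901 0.05      ]
(371, 181) [ 0.50992634 -0.22285709  0.05      ]
```

View pics/c1.png

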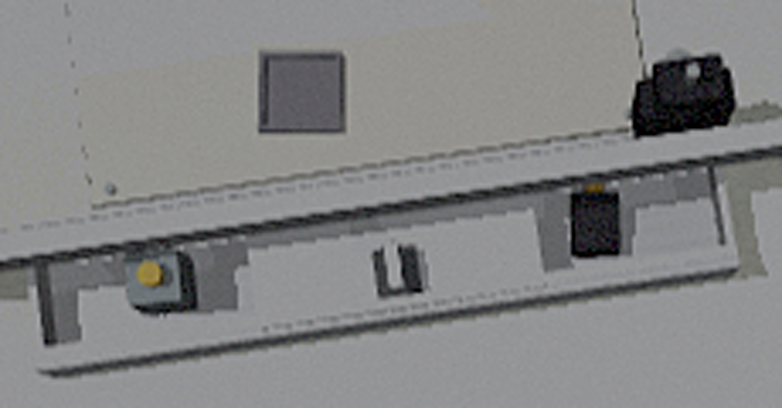

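The crop confirms it: the plate on the rails between the attenuator (crop 150,275) and the load (595,220) carries the fin at (396,268). Next I'll fit the tray and compare all three plate sizes.

```bash
cat > fit.py <<'E'
from h import *
from scipy.optimize import least_squares
f=load("top"); s=load("scene")
C=lambda u,v:(155+u/3.4,100+v/3.4)
R=cv2.Rodrigues(f["rvec"])[0]; print("cam",-R.T@f["tvec"].ravel())
P=np.array([[-51,240,50],[-51,-240,50],[276,0,0]])/1e3
def W(p,P): 
    c,q=np.cos(p[2]),np.sin(p[2]); P=np.asarray(P,float)
    return np.c_[p[0]+c*P[:,0]-q*P[:,1],p[1]+q*P[:,0]+c*P[:,1],P[:,2]]
uv=np.array([C(40,368),C(738,266)])
sol=least_squares(lambda p:(proj(f,W(p,P[:2]))-uv).ravel(),[.5,0,.1]); p=sol.x
print("tray",p,np.degrees(p[2]),sol.fun)
def inv(w):
    c,q=np.cos(p[2]),np.sin(p[2]); d=w[:2]-p[:2]; return np.round(1e3*np.array([c*d[0]+q*d[1],-q*d[0]+c*d[1]]),1)
for n,u,z in [("covL far",(245,265),.049),("covL near",(236,312),.049),("covR far",(537,212),.049),("covR near",(545,270),.049),("fin a",(395,240),.08),("fin b",(402,292),.08),("beam z80 L",(0,265),.08),("beam z80 R",(782,155),.08),
 ("nest",(260,52),.016),("nest",(343,50),.016),("nest",(346,131),.016),("nest",(260,132),.016),("att",(150,273),.075),("load",(595,220),.03),("carr",(685,70),.2)]:
    w=ray(f,C(*u),z); print(n,w.round(4),inv(w))
for q in [(400,238),(398,290),(513,249),(510,297)]: print("big",ray(f,q,.003).round(3))
if __name__=="__main__":
    def draw(fr,img,o,k,out):
        big=cv2.resize(np.clip(255*(img/255.)**.6,0,255).astype(np.uint8),None,fx=k,fy=k,interpolation=cv2.INTER_CUBIC)
        def pl(Q,col):
            q=((proj(fr,W(p,np.array(Q)/1e3))-o)*k).astype(np.int32); cv2.polylines(big,[q],True,col,1)
        pl([[-51,240,50],[51,240,50],[51,-240,50],[-51,-240,50]],(0,0,255))
        pl([[-51,240,0],[51,240,0],[51,-240,0],[-51,-240,0]],(0,128,255))
        pl([[13,300,120],[31,300,120],[31,-300,120],[13,-300,120]],(255,0,0))
        pl([[65,200,8],[255,200,8],[255,-200,8],[65,-200,8]],(0,255,0))
        pl([[-45,98,49],[45,98,49],[45,-98,49],[-45,-98,49]],(255,0,255))
        pl([[-35,5,80],[-5,5,80],[-5,-5,80],[-35,-5,80]],(255,255,0))
        cv2.imwrite(out,big)
    draw(f,f["image"][20:220,95:435],(95,20),2.3,"pics/o1.png")
    draw(s,s["image"][150:370,200:580],(200,150),2,"pics/o2.png")
E
python3 fit.py
```

```text
cam [ 0.33647065 -0.0882228   1.19663261]
tray [0.53823131 0.0156783  0.12181251] 6.979342568319114 [-1.32847673  0.14764769  1.3632009  -0.22425156]
covL far [0.5253 0.1082 0.049 ] [-1.6 93.4]
covL near [0.4934 0.1144 0.049 ] [-32.5 103.4]
covR far [ 0.557 -0.09   0.049] [   5.8 -107.1]
covR near [ 0.5169 -0.0944  0.049 ] [ -34.5 -106.7]
fin a [0.5345 0.0043 0.08  ] [ -5.1 -10.9]
fin b [4.997e-01 2.000e-04 8.000e-02] [-40.1 -10.7]
beam z80 L [0.5241 0.2629 0.08  ] [ 16.  247.1]
beam z80 R [ 0.5859 -0.2544  0.08  ] [  14.5 -273.9]
nest [0.6829 0.1029 0.016 ] [154.2  69. ]
nest [0.6831 0.0444 0.016 ] [147.3  10.9]
nest [0.6244 0.0429 0.016 ] [88.9 16.5]
nest [0.6251 0.1031 0.016 ] [96.8 76.3]
att [0.5172 0.1662 0.075 ] [ -2.6 152. ]
load [ 0.5541 -0.13    0.03  ] [  -1.9 -146.5]
carr [ 0.6124 -0.1805  0.2   ] [  49.8 -203.7]
big [ 0.379 -0.292  0.003]
big [ 0.258 -0.282  0.003]
big [ 0.345 -0.56   0.003]
big [ 0.234 -0.544  0.003]
```

View pics/o1.png

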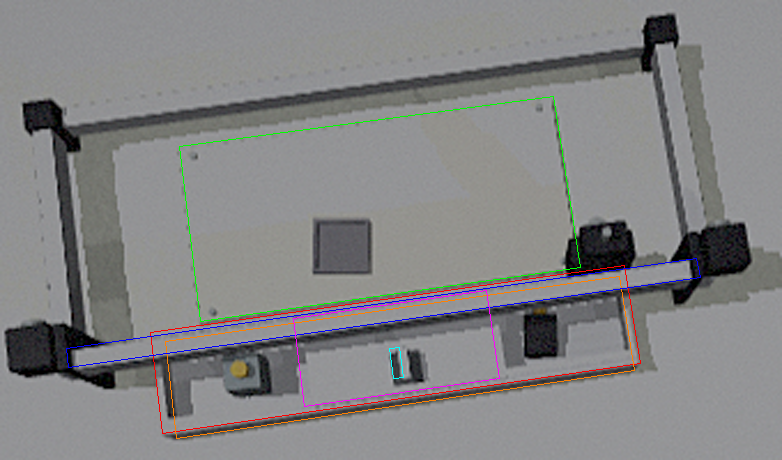

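View pics/o2.png

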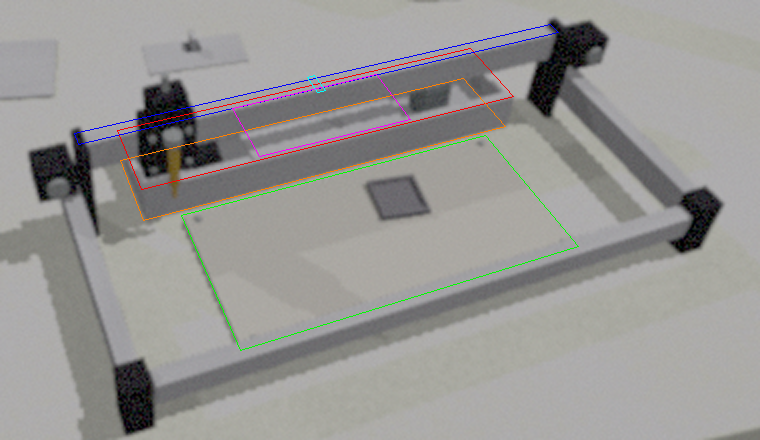

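The fit agrees within about 5 mm along y, and the nest, bed and cover sizes check out. The middle-sized cover is the one on the rails, since the large plate measures about 265 mm long and the other is smaller. The attenuator is on the +y side, so the cover slides towards −y. I'll move in for a wrist view to refine this.

Request:
{"name": "carry_out", "arguments": {
  "series": [
    {"translation": [20,-50,12],"angular": [0,0,5.8],"fingers": -1},
    {"translation": [22,-57,12],"angular": [0,0,5.8],"fingers": -1},
    {"translation": [22,-57,12],"angular": [0,0,5.8],"fingers": -1},
    {"translation": [22,-57,12],"angular": [0,0,5.8],"fingers": -1},
    {"translation": [22,-57,12],"angular": [0,0,5.8],"fingers": -1}
  ]
}}

```text
clock: 0.72
position: [0.3415, 0.2996, 0.2914]
tool_rot: [180.0, 0.0, 7.3]
ft_force: [0.8, -0.7, 0.8]
opening: 0.0852
gripper_force: 0.0
```

Request:
{"name": "carry_out", "arguments": {
  "series": [
    {"translation": [20,-58,6],"fingers": -1},
    {"translation": [20,-58,6],"fingers": -1},
    {"translation": [20,-58,6],"fingers": -1},
    {"translation": [20,-58,6],"fingers": -1},
    {"translation": [20,-58,6],"fingers": -1}
  ]
}}

```text
schema error: expected keys fingers, translation, angular
```

Request:
{"name": "carry_out", "arguments": {
  "series": [
    {"fingers": -1},
    {"fingers": -1}
  ]
}}

```text
schema error: expected keys fingers, translation, angular
```

```bash
cat > w.py <<'E'
import sys,numpy as np,cv2
from rig import r,optics
from scipy.spatial.transform import Rotation as Ro
def grab(name):
    st=r.sense(); f=optics.grab_frame("wrist")
    T=np.eye(4); T[:3,:3]=Ro.from_euler("xyz",st["tool_rot"],degrees=True).as_matrix(); T[:3,3]=st["position"]
    M=np.linalg.inv(T@f["hand_eye"])
    f["rvec"]=cv2.Rodrigues(M[:3,:3])[0]; f["tvec"]=M[:3,3]
    np.savez(name+"0.npz",**f); cv2.imwrite(f"pics/{name}.png",np.clip(255*(f["image"]/255.)**.6,0,255).astype(np.uint8))
    print(st["clock"],st["position"],st["tool_rot"],st["joint_pos"].round(1),st["ft_force"],st["opening"],"cam",(T@f["hand_eye"])[:3,3].round(3)); return f
if __name__=="__main__": grab(sys.argv[1])
E
python3 w.py w1
```

```text
0.725 [0.34154527 0.29963323 0.29141041] [1.79978675e+02 1.94773376e-02 7.28927014e+00] [ 61.8   2.7 -16.1  -0.  -71.3  35.4] [ 0.82858527 -0.68896487  0.78230009] 0.08522844915841751 cam [0.42  0.31  0.434]
```

View pics/w1.png

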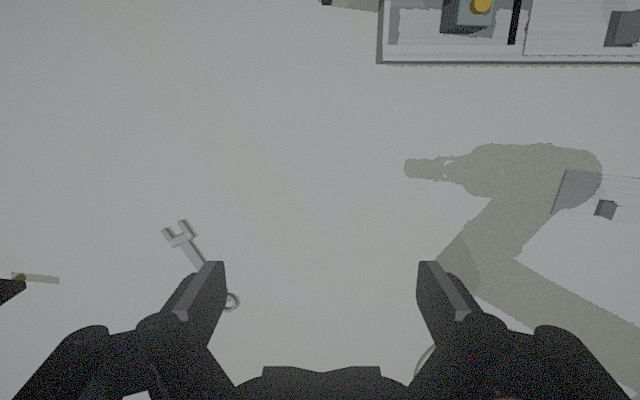

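The wrist view shows the trough's +y end corner at (380,63), the attenuator at (470,12) and the cover edge at (525,50). The camera sits ahead of the tool. I'll go on to the middle; every row needs all its keys.

Request:
{"name": "carry_out", "arguments": {
  "series": [
    {"translation": [10,-56,8],"angular": [0,0,0],"fingers": -1},
    {"translation": [10,-58,8],"angular": [0,0,0],"fingers": -1},
    {"translation": [10,-58,8],"angular": [0,0,0],"fingers": -1},
    {"translation": [10,-58,8],"angular": [0,0,0],"fingers": -1},
    {"translation": [10,-58,8],"angular": [0,0,0],"fingers": -1}
  ]
}}

```text
clock: 1.4
position: [0.391, 0.0119, 0.3316]
tool_rot: [-180.0, -0.0, 7.1]
ft_force: [1.1, 0.5, 0.4]
opening: 0.0852
gripper_force: 0.0
```

Request:
{"name": "carry_out", "arguments": {
  "series": [
    {"translation": [0,0,0],"angular": [0,0,0],"fingers": -1},
    {"translation": [0,0,0],"angular": [0,0,0],"fingers": -1}
  ]
}}

```text
clock: 1.65
position: [0.3912, 0.0136, 0.3309]
tool_rot: [-180.0, 0.0, 7.0]
ft_force: [1.1, -0.1, -0.1]
opening: 0.0853
gripper_force: 0.0
```

```bash
python3 w.py w2
```

```text
1.65 [0.39116736 0.01362374 0.33090617] [-1.79984513e+02  4.25802381e-02  6.99622154e+00] [ 26.1  -5.4 -18.4  -0.  -77.1  70.9] [ 1.09537806 -0.10795041 -0.11887818] 0.08527712986603946 cam [0.47  0.023 0.474]
```

View pics/w2.png

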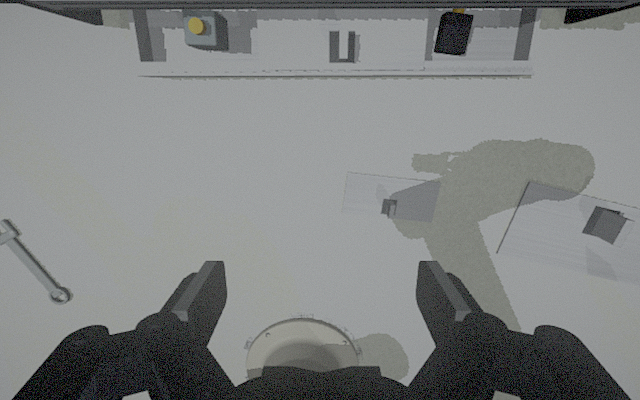

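The wrist view shows the fin at about (343,47), the cover's ends at about (257,65) and (425,68), the near lip's outer corners at about (140,75) and (533,75), and the load at (455,33). I'll sharpen these with intensity profiles instead of spending more views.

```bash
python3 - <<'E'
import cv2
from h import *
f=load("w2"); print(f["K"].tolist()); g=cv2.cvtColor(f["image"],cv2.COLOR_BGR2GRAY)
np.set_printoptions(linewidth=250)
for v in (28,34,45,58): print(v,g[v,322:366])
print("col342",g[22:82,342]); print("c334",g[22:70,334]);print("c352",g[22:70,351])
for v in (50,): print("L",g[v,245:270],"R",g[v,415:440])
print("lipL",g[64:82,160],g[74,130:160]); print("lipR",g[64:82,500],g[74,520:545])
f2=np.load("w20.npz")
print(f["tvec"])
E
```

```text
[[331.0438884438279, 0.0, 320.9826337579048], [0.0, 331.0438884438279, 198.11177486646852], [0.0, 0.0, 1.0]]
28 [107 104 105 111 107 106 108 106 108 106 107 111 111 108 108 109 108 105 106 109 106 109 108 108 109 107 114 110 111 110 112 111 111 108 109 112 110 110 108 111 114 109 111 113]
34 [108 108 109 107 110 113 106  68  34  42  43  49  47  45  45  43  36  87 117 115 114 110 110 107 114 107  71  27  28  34  36  31  23  85 105 105 100  93 107 114 110 109 108 109]
45 [111 113 110 113 111 114 111  73  34  47  42  45  44  36  44  42  52  93 114 118 114 112 112 113 118  93  46  27  33  29  34  34  42  67  80  80  79  71  98 112 113 111 112 115]
58 [113 113 113 113 110 113 114  75  46  47  46  54  50  43  45  47  56  81  87  89  88  87  89  84  93  65  31  37  36  37  27  33  59  84  75  78  97 121 114 113 109 114 113 114]
col342 [108 111 110 111 108 106 106 110 111 109 109 116 114 107 113 108 111 110 109 110 114 111 110 114 110 111 110 112 112 110 115 112 114 116 114 114  88  38  38  40  70 108 121 111 117 114 114 102 100 115 109 116 112  78  48  71  97 121 112 116]
c334 [105 109  99 
[... 307 characters left out ...]
 38  31  31  31  41  33  37  41  36  26  63 112 113 116 118 112 115 104]
L [ 69  63  65  67  66  64  93 112 108 106 111 111 107 114 108 110 110 109 114 112 111 111 113 113 111] R [111 108 112 106 110 110 105 114 109 105  79  59  61  61  64  62  58  97  79  14   0  15   6  14   4]
lipL [109 110 111 116 112 112 119 114 111 112 114  94  51  81 122 112 115 109] [113 107 107 110 109 109 115 109 111 112 109 112 114 112 114 113 114 116 116 116 118 115 115 120 114 118 117 116 117 114]
lipR [107 102 108 107 101 103  98 105 102 107  95  39  58  77  93 113 116 111] [ 87  90  86  92  90  92  92  94  94  92  91  99 100  95 106 108 111 111 113 108 108 112 107 111 108]
[-0.0333893   0.29844318  0.59641573]
```

The dark bands on both sides of the fin are unclear, so I'll make one montage crop to understand the fin's shape.

```bash
python3 - <<'E'
import cv2,numpy as np
from h import *
def crop(n,u,v,w,h):
    i=load(n)["image"][v-h//2:v+h//2,u-w//2:u+w//2]; i=np.clip(255*(i/255.)**.55,0,255).astype(np.uint8)
    return cv2.resize(i,(390,290),interpolation=cv2.INTER_CUBIC)
m=np.vstack([np.hstack([crop("w2",343,45,80,60),crop("scene",176,186,80,60)]),np.hstack([crop("top",272,180,40,30),crop("w2",595,225,80,60)])])
cv2.imwrite("pics/m.png",m)
E
```

```text
(no output)
```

View pics/m.png

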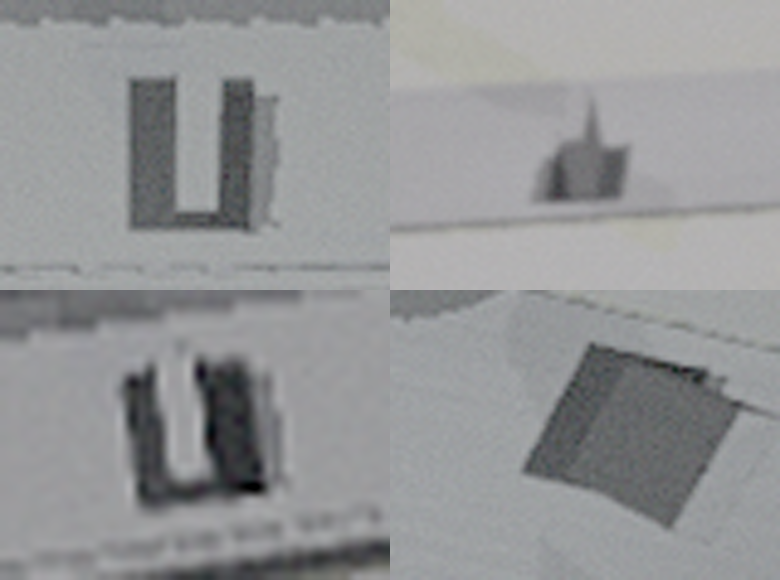

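The fin's bright top strip is 10 mm thick, flanked by dark low footing at about plate level, roughly ±16 mm in y. I'll grip only the upper 18 mm of the fin, which also keeps the hand above the beam.

```bash
python3 - <<'E'
from h import *
f=load("w2"); t=load("top")
T=lambda u,v:(155+u/3.4,100+v/3.4)
yaw=np.radians(7.0); ex=np.array([np.cos(yaw),np.sin(yaw)]); ey=np.array([-ex[1],ex[0]])
def P(n,fr,uv,z):
    w=ray(fr,uv,z)[:2]; print(n,w.round(4),"s",(w@ex*1e3).round(1),(w@ey*1e3).round(1))
for z in (.08,.05): 
  P("top near mid z%g"%z,f,(343.2,58.3),z)
for uv in [(329.5,31.3),(354.7,31.3),(329.5,62.2),(354.7,62.2)]: P("base",f,uv,.05)
P("covL",f,(251,50),.049);P("covR",f,(424.8,50),.049)
P("lip bottom L",f,(160,76),.0); P("lip top?L",f,(160,75),.05);P("lip top R",f,(500,74.5),.05)
P("T fin near",t,T(399,292),.08); P("T base nearL",t,(265+0,0),.05) if 0 else None
m=lambda a,b:(252+a/9.75,165+(b-290)/9.667)
P("T fin near mid",t,m(188,468),.08);P("T fin far mid",t,m(178,345),.08)
for a,b in [(122,375),(150,505),(265,492),(245,360)]: P("T base",t,m(a,b),.05)
P("att",f,(196,26),.075)
E
```

```text
top near mid z0.08 [0.5054 0.0033] s 502.0 -58.4
top near mid z0.05 [0.5081 0.0017] s 504.5 -60.2
base [0.5347 0.0215] s 533.4 -43.8
base [ 0.5382 -0.0074] s 533.3 -72.9
base [0.5019 0.0173] s 500.2 -44.0
base [ 0.5055 -0.0124] s 500.2 -73.9
covL [0.504  0.1107] s 513.7 48.5
covR [ 0.5287 -0.0924] s 513.5 -156.1
lip bottom L [0.4611 0.2404] s 486.9 182.4
lip top?L [0.4632 0.2174] s 486.2 159.4
lip top R [ 0.513  -0.1875] s 486.3 -248.6
T fin near [0.4997 0.0021] s 496.3 -58.8
T fin near mid [0.5054 0.0044] s 502.2 -57.2
T fin far mid [0.5343 0.0063] s 531.1 -58.8
T base [0.5327 0.0222] s 531.4 -42.9
T base [0.5013 0.016 ] s 499.5 -45.2
T base [ 0.5037 -0.0111] s 498.6 -72.4
T base [ 0.5356 -0.0069] s 530.8 -72.1
att [0.5186 0.1658] s 534.9 101.4
```

```bash
python3 - <<'E'
from h import *
import cv2
f=load("w2"); g=cv2.cvtColor(f["image"],cv2.COLOR_BGR2GRAY).astype(int)
np.set_printoptions(linewidth=250)
for v in range(70,80): print(v,g[v,132:150],g[v,522:542])
for v in (30,45,56): print(v,"L",g[v,128:172],"R",g[v,508:540])
yaw=np.radians(7.0); ex=np.array([np.cos(yaw),np.sin(yaw)]); ey=np.array([-ex[1],ex[0]])
for z in (0,.042,.05):
  for u in (138,533): print(z,u,ray(f,(u,75.5),z)[:2]@np.c_[ex,ey]*1e3)
t=load("top");gt=cv2.cvtColor(t["image"],cv2.COLOR_BGR2GRAY).astype(int)
m=lambda u,v,z:ray(t,(u,v),z)[:2]@np.c_[ex,ey]*1e3
print("bed L,R bottom corners top img",m(188,156,.008),m(335,64,.008),m(180,85,.008))
print(m(128,178,.12),m(398,140,.12))
E
```

```text
70 [111 109 109 110 108 113 108 113 112 112 108 113 110 107 109 110 112 109] [ 98  93  90 103 102 102 101  93 102 101 107 110 114 113 109 104 109 108 109 107]
71 [113 109 110 112 112 109 111 111 110 108 110 113 110 112 110 109 110 108] [ 99  82  95 101 102 101 102  99 104 103 107 104 103 109 115 114 111 113 114 105]
72 [110 112 113 111 109 110 114 114 108 112 113 112 108 114 110 112 112 117] [104 100 108 104 106 104 106 102 106 107 103 107 104 110 110 111 110 111 109 108]
73 [110 111 110 107 112 108 112 108 113 109 111 108 113 113 111 114 112 111] [108 107 107 111 107 106 108 106 107 106 101  97 108 108 111 103 109 111 113 107]
74 [107 110 109 109 115 109 111 112 109 112 114 112 114 113 114 116 116 116] [ 86  92  90  92  92  94  94  92  91  99 100  95 106 108 111 111 113 108 108 112]
75 [112 112 112 110 114 107 102 103  98  99  90  95  99  98  95  93 100  96] [ 57  61  66  62  73  69  64  66  63  84 102  99 106 113 110 114 113 107 110 111]
76 [112 109 113 112 111 103  92  87  88  88  79  82  70  69  66  72  65  62] [ 82  82  82  83  79  75  74  74  75 104 116 113 113 114 109 114 108 
[... 1133 characters left out ...]
 110 111 109 109 110 112 109 110 107  93  43  40  42  42  43  44  40  36  38  39  45  40  50  57  68  66  73  68  63  66  65  65  71  65  65  63  97 113 107 106 111 109] R [ 99  96 100 103 104  82  53  46  45  46  54  48  51  44  45  46  51  45  43  44  70  99 112 110 110 108 111 105 111 112 108 109]
0 138 [487.57468166 211.85531116]
0 533 [ 487.0307637  -318.42995667]
0.042 138 [485.97085927 190.04212881]
0.042 533 [ 485.47517581 -293.2175778 ]
0.05 138 [485.66536928 185.88723694]
0.05 533 [ 485.17887335 -288.41521993]
bed L,R bottom corners top img [608.36431767 134.93992356] [ 785.56676119 -247.96958833] [786.04574308 133.91154044]
[552.26816327 242.37647237] [ 550.599045   -347.26056344]
```

Coordinates: s runs along tray x and t along tray y, with yaw 7°. The fin is at s 517, t −58, and the tray origin at about s 537, t −53. I'll approach the fin, gripping a little nearer the robot for clearance.

Request:
{"name": "carry_out", "arguments": {
  "series": [
    {"translation": [25,-2,-45],"angular": [0,0,0],"fingers": 0},
    {"translation": [24,-2,-45],"angular": [0,0,0],"fingers": 0},
    {"translation": [24,-2,-45],"angular": [0,0,0],"fingers": 0},
    {"translation": [24,-2,-45],"angular": [0,0,0],"fingers": 0},
    {"translation": [24,-2,-40],"angular": [0,0,0],"fingers": 0}
  ],
  "squeeze": 25
}}

```text
clock: 2.33
position: [0.5127, 0.0057, 0.1093]
tool_rot: [180.0, 0.1, 7.3]
ft_force: [0.2, 0.2, -0.1]
opening: 0.0427
gripper_force: 0.0
```

Request:
{"name": "carry_out", "arguments": {
  "series": [
    {"translation": [0,0,-12],"angular": [0,0,0],"fingers": 0},
    {"translation": [0,0,-12],"angular": [0,0,0],"fingers": 0},
    {"translation": [0,0,-12],"angular": [0,0,0],"fingers": 0},
    {"translation": [0,0,0],"angular": [0,0,0],"fingers": 0}
  ]
}}

```text
clock: 2.82
position: [0.5118, 0.004, 0.0753]
tool_rot: [-180.0, 0.0, 7.1]
ft_force: [0.2, 0.3, 0.4]
opening: 0.0427
gripper_force: 0.0
```

Request:
{"name": "carry_out", "arguments": {
  "series": [
    {"translation": [0,0,-6],"angular": [0,0,0],"fingers": 0},
    {"translation": [0,0,-6],"angular": [0,0,0],"fingers": 0},
    {"translation": [0,0,0],"angular": [0,0,0],"fingers": 0.3},
    {"translation": [0,0,0],"angular": [0,0,0],"fingers": 0.6},
    {"translation": [0,0,0],"angular": [0,0,0],"fingers": 1}
  ]
}}

```text
clock: 3.45
position: [0.5126, 0.0038, 0.0635]
tool_rot: [-180.0, -0.0, 7.1]
ft_force: [-0.9, -0.6, -0.4]
opening: 0.0091
gripper_force: 27.9
```

Request:
{"name": "carry_out", "arguments": {
  "series": [
    {"translation": [0,0,0],"angular": [0,0,0],"fingers": 1},
    {"translation": [0,0,0],"angular": [0,0,0],"fingers": 1},
    {"translation": [0,0,0],"angular": [0,0,0],"fingers": 1}
  ]
}}

```text
clock: 3.82
position: [0.5126, 0.0038, 0.0636]
tool_rot: [180.0, -0.0, 7.1]
ft_force: [0.3, 0.4, 1.7]
opening: 0.0095
gripper_force: 28.0
```

Request:
{"name": "carry_out", "arguments": {
  "series": [
    {"translation": [1.2,-9.9,0],"angular": [0,0,0],"fingers": 1},
    {"translation": [2.4,-19.8,0],"angular": [0,0,0],"fingers": 1},
    {"translation": [2.4,-19.8,0],"angular": [0,0,0],"fingers": 1},
    {"translation": [2.4,-19.8,0],"angular": [0,0,0],"fingers": 1},
    {"translation": [2.4,-19.8,0],"angular": [0,0,0],"fingers": 1}
  ]
}}

```text
clock: 4.45
position: [0.5236, -0.086, 0.0636]
tool_rot: [-180.0, -0.0, 7.1]
ft_force: [-0.5, 3.8, 3.0]
opening: 0.0091
gripper_force: 28.1
```

Request:
{"name": "carry_out", "arguments": {
  "series": [
    {"translation": [2.4,-19.8,0],"angular": [0,0,0],"fingers": 1},
    {"translation": [2.4,-19.8,0],"angular": [0,0,0],"fingers": 1},
    {"translation": [2.4,-19.8,0],"angular": [0,0,0],"fingers": 1},
    {"translation": [2.4,-19.8,0],"angular": [0,0,0],"fingers": 1},
    {"translation": [2.4,-19.8,0],"angular": [0,0,0],"fingers": 1}
  ]
}}

```text
clock: 5.08
position: [0.5345, -0.1835, 0.0636]
tool_rot: [-179.8, 0.1, 7.0]
ft_force: [-7.9, 77.1, 35.6]
opening: 0.0091
gripper_force: 38.4
```

Request:
{"name": "carry_out", "arguments": {
  "series": [
    {"translation": [1.8,-14.9,0],"angular": [0,0,0],"fingers": 1},
    {"translation": [0,0,0],"angular": [0,0,0],"fingers": 1},
    {"translation": [0,0,0],"angular": [0,0,0],"fingers": 0.5},
    {"translation": [0,0,0],"angular": [0,0,0],"fingers": 0},
    {"translation": [0,0,0],"angular": [0,0,0],"fingers": 0}
  ]
}}

```text
clock: 5.7
position: [0.5369, -0.1985, 0.063]
tool_rot: [-179.9, 0.0, 7.1]
ft_force: [-0.4, 9.9, 3.5]
opening: 0.0427
gripper_force: 4.8
```

The cover stalled near the end of its travel (77 N at the wrist) and the pads slipped along the fin. I'll relieve, lift clear and look.

Request:
{"name": "carry_out", "arguments": {
  "series": [
    {"translation": [-1.2,10,0],"angular": [0,0,0],"fingers": 0},
    {"translation": [0,0,0],"angular": [0,0,0],"fingers": 0},
    {"translation": [0,0,20],"angular": [0,0,0],"fingers": 0},
    {"translation": [0,0,40],"angular": [0,0,0],"fingers": 0},
    {"translation": [-20,0,50],"angular": [0,0,0],"fingers": 0}
  ]
}}

```text
clock: 6.32
position: [0.5157, -0.1902, 0.1733]
tool_rot: [180.0, 0.1, 7.0]
ft_force: [0.5, 0.4, 0.6]
opening: 0.0426
gripper_force: 0.0
```

Request:
{"name": "carry_out", "arguments": {
  "series": [
    {"translation": [-30,40,40],"angular": [0,0,0],"fingers": 0},
    {"translation": [-30,50,40],"angular": [0,0,0],"fingers": 0},
    {"translation": [-30,50,20],"angular": [0,0,0],"fingers": 0},
    {"translation": [-20,40,0],"angular": [0,0,0],"fingers": 0},
    {"translation": [0,0,0],"angular": [0,0,0],"fingers": 0}
  ]
}}

```text
clock: 6.95
position: [0.409, -0.015, 0.2684]
tool_rot: [-180.0, -0.1, 7.3]
ft_force: [0.0, -0.1, -0.4]
opening: 0.0429
gripper_force: 0.0
```

```bash
python3 - <<'E'
from w import *
f=grab("w3")
from rig import optics
t=optics.grab_frame("top"); np.savez("topb0.npz",**t)
g=lambda i:np.clip(255*(i/255.)**.55,0,255).astype(np.uint8)
a=cv2.resize(g(f["image"][0:130,60:590]),(795,195*1),interpolation=cv2.INTER_CUBIC)
b=cv2.resize(g(t["image"][115:215,155:420]),(795,300),interpolation=cv2.INTER_CUBIC)
cv2.imwrite("pics/m2.png",np.vstack([a,b]))
E
```

```text
6.95 [ 0.4089878  -0.0149534   0.26841813] [-1.79979898e+02 -1.10172239e-01  7.27383974e+00] [ 20.9  -1.5 -23.6   0.  -67.7  76.4] [ 0.00060962 -0.07304253 -0.36044242] 0.042945101227273325 cam [ 0.488 -0.005  0.411]
```

View pics/m2.png

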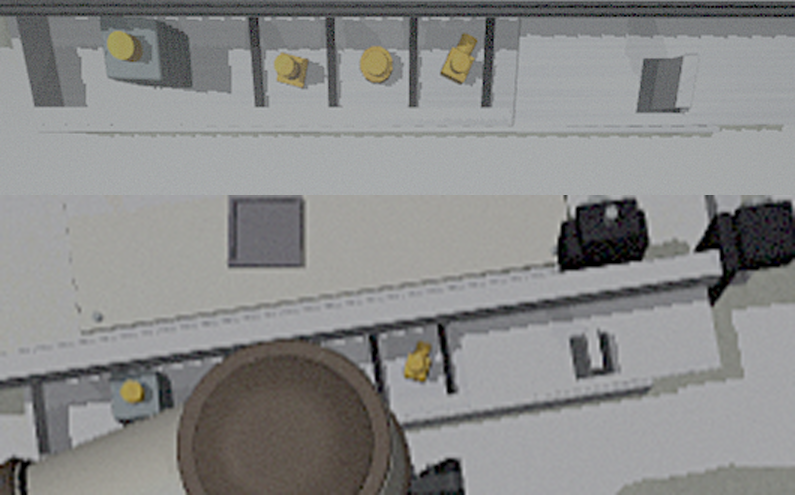

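View: the adapter (square foot, round barrel) is at montage (290,68), in the +y pocket. The cap is in the middle pocket at (376,65) and the elbow in the −y one at (460,55). The cover's edge at (518,70) leaves all three pockets clear. Now I'll measure numerically.

```bash
python3 - <<'E'
from h import *
import cv2
np.set_printoptions(linewidth=260)
f=load("w3"); im=f["image"].astype(int); sat=im[:,:,2]-im[:,:,0]
print("sat cols 236..272 rows 28..64"); print(sat[28:64,238:274])
g=im.sum(2)//3
print("div row 60",[ (c,g[60,c]) for c in range(222,400) if g[60,c]<60])
print("div row 30",[ (c,g[30,c]) for c in range(218,400) if g[30,c]<50])
print("cov",g[60,395:412])
E
```

```text
sat cols 236..272 rows 28..64
[[-3 -7 -5 ... -4 -6 -4]
 [-1 -3  0 ... -2 -2 -4]
 [-5 -1 -6 ... -3  0 -8]
 ...
 [-6 -5 -8 ... -7 -7 -6]
 [-8 -8 -6 ... -8 -8 -8]
 [-6 -5 -6 ... -5 -7 -5]]
div row 60 [(229, np.int64(59)), (230, np.int64(34)), (231, np.int64(37)), (232, np.int64(36)), (233, np.int64(43)), (234, np.int64(32)), (235, np.int64(43)), (236, np.int64(55)), (237, np.int64(58)), (279, np.int64(28)), (280, np.int64(30)), (281, np.int64(36)), (282, np.int64(33)), (283, np.int64(28)), (284, np.int64(55)), (333, np.int64(18)), (334, np.int64(32)), (335, np.int64(32)), (336, np.int64(31)), (337, np.int64(37)), (382, np.int64(15)), (383, np.int64(21)), (384, np.int64(34)), (385, np.int64(12)), (386, np.int64(13)), (387, np.int64(51))]
div row 30 [(227, np.int64(31)), (228, np.int64(26)), (229, np.int64(13)), (230, np.int64(22)), (231, np.int64(6)), (232, np.int64(28)), (278, np.int64(25)), (279, np.int64(18)), (280, np.int64(19)), (281, np.int64(18)), (282, np.int64(26)), (283, np.int64(41)), (333, np.int64(11)), (334, np.int64(16)), (335, np.int64(21)), (336, np.int64(21)), (337, np.int64(20)), (365, np.int64(45)), (376, np.int64(45)), (383, np.int64(14)), (384, np.int64(13)), (385, np.int64(13)), (386, np.int64(19)), (387, np.int64(14)), (388, np.int64(20))]
cov [105 113 107 111 110 114 113 109  90  93 116 113 111 114 112 117 111]
```

```bash
python3 - <<'E'
from h import *
f=load("w3"); im=f["image"].astype(int); sat=im[:,:,2]-im[:,:,0]; g=im.sum(2)//3
print("    "+"".join(str(c%10) for c in range(238,274)))
for v in range(28,64): print(v,"".join(('#' if g[v,c]>95 else ('o' if g[v,c]>65 else '.')) if sat[v,c]>18 else ' ' for c in range(238,274)))
yaw=np.radians(7.0); ex=np.array([np.cos(yaw),np.sin(yaw)]); ey=np.array([-ex[1],ex[0]]); B=np.c_[ex,ey]
for v,us in ((60,(232.3,281.3,335,384.5)),(30,(229.5,280.5,335,385.5))):
    print([ (ray(f,(u,v),.014)[:2]@B*1e3).round(1).tolist() for u in us])
E
```

```text
890123456789012345678901234567890123
28                                     
29                                     
30                                     
31                                     
32                                     
33                                     
34                                     
35          ooo                        
36         #ooooooo                    
37        oooooooooooo                 
38       ooooooooo..oooo.o             
39      #oooooooooo..ooooooo.          
40      oooooooooooo..oooo.....        
41     #oooooooooooo....oo....         
42      ooooooooooooo.........         
43      oooooooooooo..........         
44      ooooooooooooo.........         
45      ooooooooooooo... .....         
46      #ooooooooooo.... ....          
47       oooooooooo....  ....          
48        ooooooooo....  ....          
49        oooooooo....   ....          
50        oooo........  .....          
51        ooooo...      ....           
52       #ooooooo.   ..o....           
53       #oooooooooo.oooo...           
54         oooooooooooooo...           
55            ooooooooooooo.           
56                ooooooooo.           
57                    ooooo            
58                        .            
59                                     
60                                     
61                                     
62                                     
63                                     
[[515.1, 34.7], [515.3, -19.8], [515.6, -79.5], [515.8, -134.5]]
[[545.2, 35.3], [545.4, -19.9], [545.6, -79.0], [545.9, -133.7]]
```

```bash
python3 - <<'E'
from h import *
f=load("w3")
yaw=np.radians(7.0); ex=np.array([np.cos(yaw),np.sin(yaw)]); ey=np.array([-ex[1],ex[0]]); B=np.c_[ex,ey]
q=lambda u,v,z,fr=f:(ray(fr,(u,v),z)[:2]@B*1e3-[537,-49.6]).round(1)
print("top",q(249.2,42.8,.042),"foot",q(254.7,46.1,.013),[q(*c,.013) for c in((244.5,52.8),(262,57.8),(265,39.5))])
t=load("top");C=lambda u,v:(155+u/3.4,100+v/3.4)
for z in (.016,.019): 
  w=np.mean([ray(t,C(*u),z) for u in((260,52),(343,50),(346,131),(260,132))],0); print("nest",w,(w[:2]@B*1e3-[537,-49.6]))
im=f["image"].astype(int);g=im.sum(2)//3
E
```

```text
top [-7.8 58.8] foot [-7.5 58.7] [array([-14.4,  70.4]), array([-19.4,  51.3]), array([-0.9, 47.1])]
nest [0.65390632 0.0733353  0.016     ] [120.969523    42.69753941]
nest [0.65309971 0.07292478 0.019     ] [120.11889801  42.38837923]
```

The adapter is at tray (−7.7, 58.8): the barrel-top and foot estimates agree, and it fits the +60 pocket. The nest is at tray (120.5, 42.5). Straight down, the hand would hit the beam, so I'll tilt it 30° towards the robot and go to a point 100 mm back along the tool axis.

Request:
{"name": "carry_out", "arguments": {
  "series": [
    {"translation": [15,17,-10],"angular": [1.22,-9.93,0],"fingers": 0.2},
    {"translation": [15,17,-30],"angular": [1.22,-9.93,0],"fingers": 0.2},
    {"translation": [15,17,-40],"angular": [1.22,-9.93,0],"fingers": 0.2},
    {"translation": [15,17,-41],"angular": [0,0,0],"fingers": 0.2},
    {"translation": [15,16,-41],"angular": [0,0,0],"fingers": 0.2}
  ]
}}

```text
clock: 7.68
position: [0.4892, 0.0297, 0.1543]
tool_rot: [176.5, -24.9, 5.9]
ft_force: [0.7, -0.8, 0.9]
opening: 0.0339
gripper_force: 0.0
```

Request:
{"name": "carry_out", "arguments": {
  "series": [
    {"translation": [0,0,0],"angular": [0,0,0],"fingers": 0.2},
    {"translation": [0,0,0],"angular": [0,0,0],"fingers": 0.2}
  ]
}}

```text
clock: 7.92
position: [0.4904, 0.0287, 0.1571]
tool_rot: [176.5, -25.2, 5.7]
ft_force: [-0.3, -0.0, 0.4]
opening: 0.0338
gripper_force: 0.0
```

```bash
python3 - <<'E'
from rig import r
from scipy.spatial.transform import Rotation as Ro
s=r.sense(); R=Ro.from_euler("xyz",s["tool_rot"],degrees=True).as_matrix()
print(s["position"],s["tool_rot"],s["joint_pos"].round(1),"y",R[:,1],"z",R[:,2],s["opening"])
E
```

```text
[0.49035928 0.02866631 0.15708818] [176.49822103 -25.15899052   5.74597955] [ 19.6   2.8 -57.2  56.  -11.2  21.8] y [ 0.07409495 -0.99571758  0.05528501] z [ 0.4283209  -0.01828868 -0.9034416 ] 0.03376987331269234
```

The tilt is running into the wrist's j5 limit, with the tool nearly aligned with the forearm. I'll fit a quick kinematic model to choose a feasible tilt.

```bash
cat > kin.py <<'E'
import numpy as np
from scipy.optimize import least_squares
from scipy.spatial.transform import Rotation as Ro
D=[([82.884,22.05,.42,0,-68.411,-14.817],[.2332,.5792,.2302],[180,0,-21.94]),
([61.8,2.7,-16.1,0,-71.3,35.4],[.34155,.29963,.29141],[180,0,7.29]),
([26.1,-5.4,-18.4,0,-77.1,70.9],[.39117,.01362,.33091],[180,0,7.0]),
([20.9,-1.5,-23.6,0,-67.7,76.4],[.40899,-.01495,.26842],[180,-.1,7.27]),
([19.6,2.8,-57.2,56.0,-11.2,21.8],[.49036,.02867,.15709],[176.498,-25.159,5.746])]
def fk(j,p,s4=1):
    h,L2,L3,Lt,off,dx=p; j=np.radians(j); e=lambda a,x:Ro.from_euler(a,x).as_matrix()
    Rf=e('z',j[0])@e('y',j[1]-j[2])          # x = forearm
    wc=e('z',j[0])@(np.array([dx,0,h])+e('y',j[1])@[0,0,L2])+Rf@[L3,0,0]
    R5=Rf@e('x',s4*j[3])@e('y',-j[4])        # x = tool dir, y = j5 axis
    pos=wc+R5@[Lt,off,0]
    R=R5@e('x',s6*j[5])@R0
    return pos,R
s6=-1
R0=np.array([[0,0,1.],[1,0,0],[0,1,0]])
def res(p,s4): return np.concatenate([fk(j,p,s4)[0]-x for j,x,_ in D])
best=None
for s4 in(1,-1):
    q=least_squares(res,[.25,.5,.5,.3,-.159,0],args=(s4,))
    if best is None or q.cost<best[0]: best=(q.cost,s4,q.x)
cost,s4,p=best
if __name__=="__main__":
    print(cost,s4,p.round(4))
    for j,x,o in D:
        pos,R=fk(j,p,s4); Rt=Ro.from_euler("xyz",o,degrees=True).as_matrix()
        print((pos-x).round(4),"\n",(R.T@Rt).round(2).tolist())
E
python3 kin.py
```

```text
7.398543573276037e-07 -1 [ 0.1619  0.5648  0.4216  0.2991 -0.1597 -0.    ]
[0.0001 0.0001 0.0007] 
 [[-1.0, 0.0, 0.0], [-0.0, -1.0, 0.0], [0.0, 0.0, 1.0]]
[ 0.0001 -0.0004 -0.0003] 
 [[-1.0, -0.0, -0.0], [0.0, -1.0, 0.0], [-0.0, 0.0, 1.0]]
[-0.0002  0.0001 -0.0006] 
 [[-1.0, -0.0, -0.0], [-0.0, -1.0, 0.0], [-0.0, 0.0, 1.0]]
[0.0001 0.0002 0.0004] 
 [[-1.0, 0.0, 0.0], [-0.0, -1.0, -0.0], [0.0, -0.0, 1.0]]
[ 0.0001  0.     -0.0003] 
 [[-1.0, -0.0, -0.0], [0.0, -1.0, 0.0], [-0.0, 0.0, 1.0]]
```

The model fits to under 1 mm. Now I'll scan feasible wrist configurations for the pick and place poses.

```bash
cat >> kin.py <<'E'
R0=R0@np.diag([-1.,-1,1])
lo=np.array([-179.83,-69.29,-61.27,-181.25,-171.15,-177.46]);hi=np.array([179.83,118.12,80.66,117.63,-9.14,177.46])
def ik(pos,R,seed):
    def f(j):
        x,Q=fk(j,p,s4); return np.r_[(x-pos)*1e3,Ro.from_matrix(Q@R.T).as_rotvec()*200]
    q=least_squares(f,np.clip(seed,lo+.1,hi-.1),bounds=(lo,hi)); return q.x,np.abs(q.fun).max()
def pose(s,t,z,th,psi):
    """pinch point at s,t,z(mm): tilt th (hand leaning back), heading psi deg (world)"""
    R=(Ro.from_euler('z',psi,degrees=True)*Ro.from_euler('y',-th,degrees=True)*Ro.from_euler('x',180,degrees=True)).as_matrix()
    c,q=np.cos(np.radians(7)),np.sin(np.radians(7))
    x=np.array([c*s-q*t,q*s+c*t,z])/1e3; return x+R[:,2]*.0187,R
seeds=[[20,3,-57,a,-20,b] for a in(60,0,-60,-120,-175) for b in(60,-60)]
def sols(pos,R):
    out=[]
    for s in seeds:
        q,e=ik(pos,R,s)
        if e<.5 and not any(np.abs(q-o).max()<2 for o in out): out.append(q)
    return out
E
python3 - <<'E'
from kin import *
for th in (15,20,25,30,35,40):
    for d in (0,-15,15):
        S=sols(*pose(529.3,9.2,36,th,7+d)); print("pick",th,d,[s.round(0).astype(int).tolist() for s in S])
E
```

```text
pick 15 0 []
pick 15 -15 []
pick 15 15 [[26, 24, -40, 5, -12, 81]]
pick 20 0 []
pick 20 -15 []
pick 20 15 []
pick 25 0 []
pick 25 -15 []
pick 25 15 []
pick 30 0 []
pick 30 -15 [[-10, 24, -45, -174, -9, -94]]
pick 30 15 []
pick 35 0 []
pick 35 -15 [[-10, 25, -49, -176, -19, -92]]
pick 35 15 []
pick 40 0 [[-10, 24, -37, -133, -15, -123]]
pick 40 -15 [[-10, 27, -53, -177, -29, -91]]
pick 40 15 [[1, 23, -29, -90, -13, -164]]
```

```bash
python3 - <<'E'
from kin import *
for th in (36,40):
    for d in (0,-5,-10):
        S=sols(*pose(529.3,9.2,40,th,7+d)); print("pick",th,d,[s.round(0).astype(int).tolist() for s in S])
seeds+= [[a,30,-20,b,-60,c] for a in(0,40) for b in (-90,0,60) for c in(-90,0,90)]
seeds[:]=seeds
for th in (38,):
    for psi in (-83,-60,-45,60,75,97,130,187):
        S=sols(*pose(657.5,-7,43,th,psi)); print("nest",psi,[s.round(0).astype(int).tolist() for s in S])
E
```

```text
pick 36 0 []
pick 36 -5 []
pick 36 -10 [[-11, 24, -44, -161, -15, -102]]
pick 40 0 [[-8, 23, -36, -130, -13, -128]]
pick 40 -5 [[-12, 25, -44, -151, -20, -106]]
pick 40 -10 [[-12, 26, -49, -166, -25, -96]]
nest -83 [[31, 41, -21, 44, -55, -58]]
nest -60 [[26, 36, -36, 72, -40, -62]]
nest -45 [[18, 33, -43, 98, -34, -67]]
nest 60 [[2, 34, -5, -52, -41, -174]]
nest 75 [[1, 37, 0, -48, -52, -166]]
nest 97 [[2, 42, 9, -42, -67, -155]]
nest 130 [[6, 48, 20, -31, -86, -137]]
nest 187 [[18, 54, 24, -7, -97, -99]]
```

```bash
cat > plan.py <<'E'
from kin import *
FL=np.diag([-1.,-1,1])
def down(yaw): return Ro.from_euler('zyx',[yaw,0,180],degrees=True).as_matrix()
PICK=lambda z,th=40,psi=2,back=0:(lambda q:(q[0]-q[1][:,2]*back,q[1]@FL))(pose(529.3,9.2,z,th,psi))
NEST=lambda z,th=40,psi=97:(lambda q:(q[0],q[1]@FL))(pose(657.5,-7,z,th,psi))
def wc(j):
    pp=p.copy(); a=fk(j,pp,s4)[0]; pp[3]=0; b=fk(j,pp,s4)[0]; pp[4]=0; c=fk(j,pp,s4)[0]; pp[2]=0; d=fk(j,pp,s4)[0]; return b,c,d
def run(j,x0,R0_,segs):
    """segs: (name,x,R,n) linear/slerp"""
    x=x0;R=R0_;out=[]
    for n,X,Q,k in segs:
        rv=Ro.from_matrix(Q@R.T).as_rotvec(); js=[];er=0;mv=0
        for i in range(1,k+1):
            q,e=ik(x+(X-x)*i/k,Ro.from_rotvec(rv*i/k).as_matrix()@R,j); mv=max(mv,np.abs(q-j).max()); j=q;er=max(er,e);js.append(q[4])
        b,c,d=wc(j)
        print(n,"err%.1f step%.0f j5[%.0f,%.0f]"%(er,mv,min(js),max(js)),j.round(0).astype(int).tolist(),"dx",(1e3*(X-x)).round(1).tolist(),"rv",np.degrees(rv).round(1).tolist(),"wrist",b.round(2).tolist(),"wc",c.round(2).tolist(),"elb",d.round(2).tolist(),"n",k)
        x,R=X,Q
E
python3 - <<'E'
from plan import *
j=np.array(D[-1][0]);x=np.array(D[-1][1]);R=Ro.from_euler("xyz",D[-1][2],degrees=True).as_matrix()
A=np.array([.47,.05,.25])
Rz=lambda a:Ro.from_euler('z',a,degrees=True).as_matrix()
B=pose(0,0,0,40,97)[1]@FL
run(j,x,R,[("down",A,down(7),6),("yaw-45",A,down(-38),6),("yaw-90",A,down(-83),6),("tilt",A,B,6),("h50",A,Rz(-47)@B,6),("h2",A,Rz(-95)@B,6),
("pre",*PICK(40,back=.1),6),("pick",*PICK(40),6),("lift",*PICK(180),8),("h50",PICK(180)[0],Rz(47)@PICK(180)[1],6),("h97",PICK(180)[0],B,6),("over",*NEST(180),6),("nest",*NEST(43),6)])
E
```

```text
down err0.0 step29 j5[-66,-24] [26, 6, -18, 0, -66, 57] dx [-20.4, 21.3, 92.9] rv [3.7, 25.2, -11.8] wrist [0.47, 0.05, 0.55] wc [0.4, 0.19, 0.55] elb [0.05, 0.03, 0.72] n 6
yaw-45 err0.0 step8 j5[-66,-66] [26, 6, -18, 0, -66, 102] dx [0.0, 0.0, 0.0] rv [-0.0, 0.0, 45.0] wrist [0.47, 0.05, 0.55] wc [0.4, 0.19, 0.55] elb [0.05, 0.03, 0.72] n 6
yaw-90 err0.0 step8 j5[-66,-66] [26, 6, -18, 0, -66, 147] dx [0.0, 0.0, 0.0] rv [-0.0, 0.0, 45.0] wrist [0.47, 0.05, 0.55] wc [0.4, 0.19, 0.55] elb [0.05, 0.03, 0.72] n 6
tilt err0.0 step23 j5[-91,-76] [-2, 13, -5, -40, -81, 19] dx [0.0, 0.0, 0.0] rv [0.0, 57.4, -156.6] wrist [0.49, -0.14, 0.48] wc [0.53, -0.02, 0.58] elb [0.13, -0.0, 0.71] n 6
h50 err0.0 step10 j5[-77,-46] [4, -2, -23, -40, -46, -22] dx [0.0, 0.0, 0.0] rv [-0.0, -0.0, -47.0] wrist [0.35, -0.1, 0.48] wc [0.37, 0.03, 0.57] elb [-0.02, -0.0, 0.73] n 6
h2 err9.1 step36 j5[-37,-9] [16, -10, -61, 76, -9, -177] dx [0.0, 0.0, 0.0] rv [-0.0, -0.0, -48.0] wrist [0.29, 0.04, 0.49] wc [0.16, 0.05, 0.39] elb [-0.1, -0.03, 0.72] n 6
pre err59.4 step3 j5[-9,-9] [20, 5, -61, 72, -9, -177] dx [
[... 435 characters left out ...]
 0.01, 0.72] n 8
h50 err20.9 step84 j5[-37,-9] [5, 11, -21, -48, -37, -13] dx [0.0, 0.0, 0.0] rv [0.0, 0.0, 47.0] wrist [0.41, -0.07, 0.39] wc [0.46, 0.04, 0.49] elb [0.11, 0.01, 0.72] n 6
h97 err0.0 step8 j5[-74,-45] [0, 24, -3, -42, -74, 22] dx [0.0, 0.0, 0.0] rv [-0.0, -0.0, 48.0] wrist [0.56, -0.12, 0.39] wc [0.61, 0.0, 0.49] elb [0.23, 0.0, 0.68] n 6
over err0.0 step3 j5[-79,-75] [1, 33, 14, -41, -79, 17] dx [115.7, 11.1, 0.0] rv [0.0, 0.0, 0.0] wrist [0.68, -0.11, 0.39] wc [0.71, 0.02, 0.49] elb [0.31, 0.01, 0.63] n 6
nest err0.0 step2 j5[-77,-69] [1, 42, 9, -43, -69, 27] dx [0.0, 0.0, -137.0] rv [0.0, 0.0, 0.0] wrist [0.68, -0.11, 0.26] wc [0.73, 0.01, 0.35] elb [0.38, 0.01, 0.58] n 6
```

```bash
sed -i "s/'zyx',\[yaw/'ZYX',[yaw/" plan.py; python3 - <<'E'
from plan import *
seed=np.array([-12,25,-44,-151,-20,74.])
for psi in (2,-5,-10):
  for th in (38,42,46):
    o=[]
    for z,b in [(40,0),(40,.05),(40,.1),(80,0),(120,0),(180,0)]:
        q,e=ik(*PICK(z,th,psi,b),seed); o.append(q.round(0).astype(int).tolist()[3:5] if e<.5 else "-")
    print(psi,th,o)
# heading sweep feasibility at lifted positions
for th in (40,46,55,65):
  for (x,y,z) in [(.5,.05,.2),(.56,.05,.2),(.6,.05,.25),(.6,.0,.2)]:
    o=[];j=seed.copy()
    for psi in range(2,100,12):
        q,e=ik(np.array([x,y,z]),PICK(40,th,psi)[1],j); 
        if e<.5: j=q
        o.append(int(q[4]) if e<.5 else "-")
    print(th,(x,y,z),o)
E
```

```text
2 38 [[-144, -13], '-', '-', '-', '-', '-']
2 42 [[-155, -25], [-143, -16], '-', [-135, -9], '-', '-']
2 46 [[-158, -35], [-153, -29], [-140, -18], [-151, -24], '-', '-']
-5 38 [[-169, -22], [-163, -14], '-', [-161, -11], '-', '-']
-5 42 [[-171, -31], [-168, -24], [-160, -14], [-168, -21], [-159, -9], '-']
-5 46 [[-172, -40], [-170, -35], [-166, -27], [-170, -30], [-165, -19], '-']
-10 38 [[-181, -26], [-181, -20], [-181, -13], [-181, -18], [-181, -10], '-']
-10 42 [[-181, -34], [-181, -29], [-181, -22], [-181, -26], [-181, -17], '-']
-10 46 [[-181, -42], [-181, -38], '-', [-181, -34], [-181, -25], [-181, -12]]
40 (0.5, 0.05, 0.2) ['-', '-', -10, -29, -42, -53, -62, -70, -77]
40 (0.56, 0.05, 0.2) ['-', '-', -15, -30, -43, -53, -63, -72, -80]
40 (0.6, 0.05, 0.25) ['-', '-', -22, -35, -47, -58, -68, -77, -86]
40 (0.6, 0.0, 0.2) ['-', '-', -23, -36, -48, -58, -68, -76, -84]
46 (0.5, 0.05, 0.2) ['-', '-', -11, -31, -45, -56, -65, -74, -81]
46 (0.56, 0.05, 0.2) ['-', '-', -15, -32, -45, -56, -66, -75, -83]
46 (0.6, 0.05, 0.25) ['-', '-', -18, -35, -48, -60, -70, -80, -89]
46 (0.6, 0.0, 0.2) ['-', '-', -23, -37, -50, -61, -70, -80, -88]
55 (0.5, 0.05, 0.2) ['-', '-', -24, -39, -51, -62, -71, -79, -87]
55 (0.56, 0.05, 0.2) ['-', '-', -23, -38, -50, -61, -71, -80, -89]
55 (0.6, 0.05, 0.25) ['-', '-', -21, -37, -51, -63, -74, -84, -94]
55 (0.6, 0.0, 0.2) ['-', -12, -29, -42, -54, -65, -75, -85, -94]
65 (0.5, 0.05, 0.2) [-32, -33, -41, -51, -60, -69, -78, -86, -94]
65 (0.56, 0.05, 0.2) [-31, -31, -38, -48, -58, -68, -78, -87, -95]
65 (0.6, 0.05, 0.25) [-16, -19, -32, -45, -58, -69, -80, -90, -99]
65 (0.6, 0.0, 0.2) [-28, -31, -40, -51, -61, -72, -81, -91, -100]
```

```bash
cat > sim.py <<'E'
from plan import *
j=np.array(D[-1][0]);x=np.array(D[-1][1]);R=Ro.from_euler("xyz",D[-1][2],degrees=True).as_matrix()
A=np.array([.50,.05,.22]); O=lambda th,psi:pose(0,0,0,th,psi)[1]@FL
P=lambda z,b=0:PICK(z,42,-5,b)
C=np.array([.50,.06,.24])
run(j,x,R,[("down",A,down(7),6),("yaw-45",A,down(-38),6),("yaw-90",A,down(-83),6),("tilt",A,O(65,97),7),("h46",A,O(65,46),8),("h-5",A,O(65,-5),8),
("pre",*P(40,.1),8),("pick",*P(40),8),("lift",*P(90),8),("tilt",C,O(65,-5),8),("h46",C,O(65,46),8),("h97",C,O(65,97),8),("un",C,O(40,97),6),("over",*NEST(180),6),("nest",*NEST(43),6)])
E
python3 sim.py
```

```text
down err0.0 step29 j5[-62,-23] [24, 11, -17, 0, -62, 73] dx [9.6, 21.3, 62.9] rv [0.6, 25.4, 2.0] wrist [0.5, 0.05, 0.52] wc [0.43, 0.2, 0.52] elb [0.09, 0.04, 0.72] n 6
yaw-45 err0.0 step8 j5[-62,-62] [24, 11, -17, 0, -62, 28] dx [0.0, 0.0, 0.0] rv [-0.0, -0.0, -45.0] wrist [0.5, 0.05, 0.52] wc [0.43, 0.2, 0.52] elb [0.09, 0.04, 0.72] n 6
yaw-90 err0.0 step8 j5[-62,-62] [24, 11, -17, 0, -62, -17] dx [0.0, 0.0, 0.0] rv [-0.0, 0.0, -45.0] wrist [0.5, 0.05, 0.52] wc [0.43, 0.2, 0.52] elb [0.09, 0.04, 0.72] n 6
tilt err0.0 step10 j5[-95,-64] [-14, 27, 0, -58, -95, 34] dx [0.0, 0.0, 0.0] rv [64.5, 7.9, -0.0] wrist [0.53, -0.22, 0.35] wc [0.61, -0.15, 0.47] elb [0.25, -0.06, 0.66] n 7
h46 err0.0 step5 j5[-91,-57] [-21, 9, -26, -81, -57, 28] dx [0.0, 0.0, 0.0] rv [0.0, -0.0, -51.0] wrist [0.31, -0.14, 0.35] wc [0.41, -0.15, 0.47] elb [0.08, -0.03, 0.72] n 8
h-5 err0.0 step19 j5[-52,-26] [-19, 0, -54, -155, -31, 74] dx [0.0, 0.0, 0.0] rv [-0.0, 0.0, -51.0] wrist [0.23, 0.07, 0.35] wc [0.24, -0.08, 0.39] elb [-0.0, 0.0, 0.73] n 8
pre err0.0 step2 j5[-28,-14] [-12, 9, -52, -160, -14, 76] dx [
[... 813 characters left out ...]
 0.72] n 8
h97 err0.0 step6 j5[-96,-62] [-13, 26, 0, -59, -96, 32] dx [0.0, 0.0, 0.0] rv [-0.0, 0.0, 51.0] wrist [0.53, -0.21, 0.37] wc [0.61, -0.14, 0.49] elb [0.24, -0.06, 0.67] n 8
un err0.0 step3 j5[-93,-81] [-1, 16, -2, -40, -81, 18] dx [0.0, 0.0, 0.0] rv [-24.8, -3.0, -0.0] wrist [0.52, -0.13, 0.47] wc [0.56, -0.01, 0.57] elb [0.16, -0.0, 0.7] n 6
over err0.0 step3 j5[-80,-79] [1, 33, 14, -41, -79, 17] dx [152.0, 25.1, -74.3] rv [0.0, 0.0, 0.0] wrist [0.68, -0.11, 0.39] wc [0.71, 0.02, 0.49] elb [0.31, 0.01, 0.63] n 6
nest err0.0 step2 j5[-77,-69] [1, 42, 9, -43, -69, 27] dx [0.0, 0.0, -137.0] rv [0.0, 0.0, 0.0] wrist [0.68, -0.11, 0.26] wc [0.73, 0.01, 0.35] elb [0.38, 0.01, 0.58] n 6
```

A feasible route exists: yaw to the other side, tilt the hand high, sweep the heading round, and pick at 42° tilt. I'll run it in stages and check the pose at each.

Request:
{"name": "carry_out", "arguments": {
  "series": [
    {"translation": [2,5,15],"angular": [0.15,5.0,0.4],"fingers": 0.2},
    {"translation": [2,5,15],"angular": [0.15,5.0,0.4],"fingers": 0.2},
    {"translation": [2,5,15],"angular": [0.1,5.0,0.4],"fingers": 0.2},
    {"translation": [2,5,15],"angular": [0.1,5.0,0.4],"fingers": 0.2},
    {"translation": [2,1,3],"angular": [0.1,5.4,0.4],"fingers": 0.2}
  ]
}}

```text
clock: 8.55
position: [0.512, 0.0337, 0.22]
tool_rot: [177.7, -5.1, 6.5]
ft_force: [0.3, -0.8, 1.3]
opening: 0.0342
gripper_force: 0.0
```

Request:
{"name": "carry_out", "arguments": {
  "series": [
    {"translation": [0,0,0],"angular": [0,0,-10],"fingers": 0.2},
    {"translation": [0,0,0],"angular": [0,0,-10],"fingers": 0.2},
    {"translation": [0,0,0],"angular": [0,0,-10],"fingers": 0.2},
    {"translation": [0,0,0],"angular": [0,0,-10],"fingers": 0.2},
    {"translation": [0,0,0],"angular": [0,0,-10],"fingers": 0.2}
  ]
}}

```text
clock: 9.18
position: [0.511, 0.0328, 0.2182]
tool_rot: [177.6, -4.9, -43.9]
ft_force: [0.8, 0.2, -0.2]
opening: 0.0342
gripper_force: 0.0
```

Request:
{"name": "carry_out", "arguments": {
  "series": [
    {"translation": [0,0,0],"angular": [0,0,-10],"fingers": 0.2},
    {"translation": [0,0,0],"angular": [0,0,-10],"fingers": 0.2},
    {"translation": [0,0,0],"angular": [0,0,-10],"fingers": 0.2},
    {"translation": [0,0,0],"angular": [0,0,-10],"fingers": 0.2},
    {"translation": [0,0,0],"angular": [0,0,0],"fingers": 0.2}
  ]
}}

```text
clock: 9.8
position: [0.5115, 0.0325, 0.218]
tool_rot: [177.5, -4.8, -83.4]
ft_force: [-0.5, -0.1, 0.3]
opening: 0.0342
gripper_force: 0.0
```

```bash
cat > go.py <<'E'
import sys
from plan import *
from rig import r
O=lambda th,psi:pose(0,0,0,th,psi)[1]@FL
def to(X,Q,k):
    s=r.sense(); x=s["position"];R=Ro.from_euler("xyz",s["tool_rot"],degrees=True).as_matrix()
    rv=np.degrees(Ro.from_matrix(Q@R.T).as_rotvec()); dx=1e3*(np.array(X)-x)
    print("t",s["clock"],"pos",x.round(4),"j",s["joint_pos"].round(0),"F",s["ft_force"].round(1),"open",s["opening"])
    print("total dx",dx.round(1),"rv",rv.round(2)," /%d:"%k,(dx/k).round(2),(rv/k).round(2))
    run(s["joint_pos"],x,R,[("sim",np.array(X),Q,k)])
E
python3 -c "
from go import *
to([.5,.05,.22],O(65,97),7)"
```

```text
t 9.8 pos [0.5115 0.0325 0.218 ] j [ 24.  13. -16.   4. -65. -20.] F [-0.5 -0.1  0.3] open 0.034184022053338696
total dx [-11.5  17.5   2. ] rv [69.62  5.92 -0.97]  /7: [-1.64  2.5   0.28] [ 9.95  0.85 -0.14]
sim err0.0 step10 j5[-95,-66] [-14, 27, 0, -58, -95, 34] dx [-11.5, 17.5, 2.0] rv [69.6, 5.9, -1.0] wrist [0.53, -0.22, 0.35] wc [0.61, -0.15, 0.47] elb [0.25, -0.06, 0.66] n 7
```

Request:
{"name": "carry_out", "arguments": {
  "series": [
    {"translation": [-1.6,2.5,0],"angular": [10,0.8,-0.1],"fingers": 0.2},
    {"translation": [-1.6,2.5,0],"angular": [10,0.8,-0.1],"fingers": 0.2},
    {"translation": [-1.6,2.5,0],"angular": [10,0.8,-0.1],"fingers": 0.2},
    {"translation": [-1.6,2.5,0],"angular": [10,0.9,-0.1],"fingers": 0.2},
    {"translation": [-1.6,2.5,0],"angular": [10,0.9,-0.1],"fingers": 0.2}
  ]
}}

```text
clock: 10.42
position: [0.5042, 0.0447, 0.2192]
tool_rot: [179.5, 45.5, -83.0]
ft_force: [-0.4, 0.5, -0.9]
opening: 0.0341
gripper_force: 0.0
```

Request:
{"name": "carry_out", "arguments": {
  "series": [
    {"translation": [-1.6,2.5,1],"angular": [9.8,0.9,-0.1],"fingers": 0.2},
    {"translation": [-1.6,2.5,1],"angular": [9.8,0.9,-0.1],"fingers": 0.2},
    {"translation": [0,0,0],"angular": [0,0,-10],"fingers": 0.2},
    {"translation": [0,0,0],"angular": [0,0,-10],"fingers": 0.2},
    {"translation": [0,0,0],"angular": [0,0,-10],"fingers": 0.2}
  ]
}}

```text
clock: 11.05
position: [0.5008, 0.0488, 0.2196]
tool_rot: [-179.7, 64.9, -112.9]
ft_force: [-0.2, -0.3, 0.2]
opening: 0.0344
gripper_force: 0.0
```

Request:
{"name": "carry_out", "arguments": {
  "series": [
    {"translation": [0,0,0],"angular": [0,0,-10],"fingers": 0.2},
    {"translation": [0,0,0],"angular": [0,0,-10],"fingers": 0.2},
    {"translation": [0,0,0],"angular": [0,0,-8],"fingers": 0.2},
    {"translation": [0,0,0],"angular": [0,0,-6],"fingers": 0.2},
    {"translation": [0,0,0],"angular": [0,0,-6],"fingers": 0.2}
  ]
}}

```text
clock: 11.68
position: [0.5002, 0.0493, 0.2205]
tool_rot: [-179.7, 65.0, -152.6]
ft_force: [1.3, -0.3, 0.1]
opening: 0.0345
gripper_force: 0.0
```

```bash
python3 -c "
from go import *
to([.5,.05,.22],O(65,-5),10)"
```

```text
t 11.675 pos [0.5002 0.0493 0.2205] j [-18.   2. -34. -94. -40.  28.] F [ 1.3 -0.3  0.1] open 0.034497578840354766
total dx [-0.2  0.7 -0.5] rv [ 1.500e-01 -2.000e-02 -3.207e+01]  /10: [-0.02  0.07 -0.05] [ 0.02 -0.   -3.21]
sim err0.0 step10 j5[-37,-26] [-19, 0, -54, -155, -31, 74] dx [-0.2, 0.7, -0.5] rv [0.2, -0.0, -32.1] wrist [0.23, 0.07, 0.35] wc [0.24, -0.08, 0.39] elb [-0.0, 0.0, 0.73] n 10
```

Tracking well. I'll finish the sweep and then go to the pre-grasp pose.

Request:
{"name": "carry_out", "arguments": {
  "series": [
    {"translation": [0,0,0],"angular": [0,0,-4],"fingers": 0.2},
    {"translation": [0,0,0],"angular": [0,0,-4],"fingers": 0.2},
    {"translation": [0,0,0],"angular": [0,0,-4],"fingers": 0.2},
    {"translation": [0,0,0],"angular": [0,0,-4],"fingers": 0.2},
    {"translation": [0,0,0],"angular": [0,0,-4],"fingers": 0.2}
  ]
}}

```text
clock: 12.3
position: [0.5004, 0.0495, 0.2207]
tool_rot: [-179.7, 65.0, -172.6]
ft_force: [-0.7, 0.7, 0.4]
opening: 0.0343
gripper_force: 0.0
```

Request:
{"name": "carry_out", "arguments": {
  "series": [
    {"translation": [0,0,0],"angular": [0,0,-4],"fingers": 0.2},
    {"translation": [0,0,0],"angular": [0,0,-4],"fingers": 0.2},
    {"translation": [0,0,0],"angular": [0,0,-4],"fingers": 0.2},
    {"translation": [0,0,0],"angular": [0,0,0],"fingers": 0.25}
  ]
}}

```text
clock: 12.8
position: [0.4992, 0.0496, 0.2188]
tool_rot: [179.8, 64.8, 175.1]
ft_force: [0.0, -0.2, -0.1]
opening: 0.0318
gripper_force: 0.0
```

```bash
python3 -c "
from go import *
to(*PICK(40,42,-5,.1),10)"
```

```text
t 12.8 pos [0.4992 0.0496 0.2188] j [ -19.   -0.  -53. -153.  -30.   73.] F [ 0.  -0.2 -0.1] open 0.03182547629739149
total dx [ -29.1   28.8 -118.4] rv [ 1.87 22.68 -0.23]  /10: [ -2.91   2.88 -11.84] [ 0.19  2.27 -0.02]
sim err0.0 step2 j5[-28,-14] [-12, 9, -52, -160, -14, 76] dx [-29.1, 28.8, -118.4] rv [1.9, 22.7, -0.2] wrist [0.27, 0.1, 0.32] wc [0.29, -0.06, 0.35] elb [0.09, -0.02, 0.72] n 10
```

Request:
{"name": "carry_out", "arguments": {
  "series": [
    {"translation": [-6,6,-24],"angular": [0.4,4.5,0],"fingers": 0.3},
    {"translation": [-6,6,-24],"angular": [0.4,4.5,0],"fingers": 0.3},
    {"translation": [-6,6,-24],"angular": [0.4,4.5,0],"fingers": 0.3},
    {"translation": [-6,6,-23],"angular": [0.4,4.6,-0.1],"fingers": 0.3},
    {"translation": [-5,5,-23],"angular": [0.3,4.6,-0.1],"fingers": 0.3}
  ]
}}

```text
clock: 13.42
position: [0.472, 0.0782, 0.1017]
tool_rot: [-180.0, 42.1, 175.1]
ft_force: [0.5, -0.1, 0.5]
opening: 0.0301
gripper_force: 0.0
```

Request:
{"name": "carry_out", "arguments": {
  "series": [
    {"translation": [0,0,0],"angular": [0,0,0],"fingers": 0.3},
    {"translation": [0,0,0],"angular": [0,0,0],"fingers": 0.3}
  ]
}}

```text
clock: 13.68
position: [0.4717, 0.078, 0.1021]
tool_rot: [179.9, 42.2, 175.0]
ft_force: [-0.9, -0.6, 0.2]
opening: 0.0296
gripper_force: 0.0
```

```bash
python3 -c "
from go import *
f=__import__('w').grab('w4')
R,_=__import__('cv2').Rodrigues(f['rvec'])
from h import proj
import numpy as np
c,q=np.cos(np.radians(7)),np.sin(np.radians(7))
wp=lambda x,y,z:[((537+x)*c-(-49.6+y)*q)/1e3,((537+x)*q+(-49.6+y)*c)/1e3,z/1e3]
print(proj(f,[wp(-7.7,58.8,42),wp(-7.7,58.8,13)]))
to(*PICK(40,42,-5,0),10)"
```

```text
13.675 [0.47168312 0.07804805 0.10208215] [179.94173094  42.19630717 174.97279302] [ -12.     9.2  -51.7 -159.6  -13.7   75.3] [-0.85840906 -0.58682502  0.23610062] 0.029641010677700537 cam [0.317 0.091 0.154]
[[321.43287736 205.69957747]
 [321.36259932 171.99528311]]
t 13.725 pos [0.4715 0.078  0.1021] j [ -12.    9.  -52. -160.  -14.   75.] F [ 0.4 -0.3 -0.1] open 0.029887660439610053
total dx [ 65.2  -5.4 -76. ] rv [-0.03  0.19  0.02]  /10: [ 6.52 -0.54 -7.6 ] [-0.    0.02  0.  ]
sim err0.0 step3 j5[-31,-17] [-12, 27, -52, -171, -31, 87] dx [65.2, -5.4, -76.0] rv [-0.0, 0.2, 0.0] wrist [0.34, 0.09, 0.25] wc [0.33, -0.07, 0.25] elb [0.25, -0.05, 0.67] n 10
```

```bash
python3 - <<'E'
from h import *
f=load("w4"); im=f["image"].astype(int); sat=im[:,:,2]-im[:,:,0]; m=sat>18
for v in range(120,260,5):
    c=np.where(m[v,200:450])[0]+200
    if len(c): print(v,len(c),c.min(),c.max())
E
```

```text
190 4 328 331
195 20 313 332
200 42 235 331
205 35 238 331
210 7 319 325
```

The adapter's barrel shows at columns 313–332, and 321 was predicted, so the alignment is good. Advancing.

Request:
{"name": "carry_out", "arguments": {
  "series": [
    {"translation": [10,-0.8,-11.7],"angular": [0,0,0],"fingers": 0.3},
    {"translation": [10,-0.8,-11.7],"angular": [0,0,0],"fingers": 0.3},
    {"translation": [10,-0.8,-11.7],"angular": [0,0,0],"fingers": 0.3},
    {"translation": [10,-0.8,-11.7],"angular": [0,0,0],"fingers": 0.3},
    {"translation": [0,0,0],"angular": [0,0,0],"fingers": 0.3}
  ]
}}

```text
clock: 14.35
position: [0.5114, 0.0747, 0.0542]
tool_rot: [179.9, 42.0, 174.8]
ft_force: [-0.7, 0.7, 0.4]
opening: 0.0298
gripper_force: 0.0
```

Request:
{"name": "carry_out", "arguments": {
  "series": [
    {"translation": [6,-0.5,-7],"angular": [0,0,0],"fingers": 0.3},
    {"translation": [6,-0.5,-7],"angular": [0,0,0],"fingers": 0.3},
    {"translation": [6,-0.5,-7],"angular": [0,0,0],"fingers": 0.3},
    {"translation": [0,0,0],"angular": [0,0,0],"fingers": 0.3},
    {"translation": [0,0,0],"angular": [0,0,0],"fingers": 0.3}
  ]
}}

```text
clock: 14.98
position: [0.5289, 0.0736, 0.0332]
tool_rot: [179.9, 42.0, 174.9]
ft_force: [-0.5, 0.3, 0.3]
opening: 0.0299
gripper_force: 0.0
```

```bash
python3 -c "
from go import *
to(*PICK(40,42,-5,0),2)"
```

```text
t 14.975 pos [0.5289 0.0736 0.0332] j [ -12.   25.  -53. -170.  -30.   87.] F [-0.5  0.3  0.3] open 0.02990835401040438
total dx [ 7.8 -1.  -7.1] rv [-0.09  0.02  0.05]  /2: [ 3.89 -0.5  -3.56] [-0.05  0.01  0.03]
sim err0.0 step1 j5[-31,-30] [-12, 27, -52, -171, -31, 87] dx [7.8, -1.0, -7.1] rv [-0.1, 0.0, 0.1] wrist [0.34, 0.09, 0.25] wc [0.33, -0.07, 0.25] elb [0.25, -0.05, 0.67] n 2
```

Request:
{"name": "carry_out", "arguments": {
  "series": [
    {"translation": [4,-0.5,-3.6],"angular": [0,0,0],"fingers": 0.3},
    {"translation": [4,-0.5,-3.6],"angular": [0,0,0],"fingers": 0.3},
    {"translation": [0,0,0],"angular": [0,0,0],"fingers": 0.4},
    {"translation": [0,0,0],"angular": [0,0,0],"fingers": 0.5},
    {"translation": [0,0,0],"angular": [0,0,0],"fingers": 0.6}
  ],
  "squeeze": 40
}}

```text
clock: 15.6
position: [0.537, 0.0725, 0.0263]
tool_rot: [179.9, 42.0, 174.9]
ft_force: [-0.9, 0.2, 1.0]
opening: 0.0169
gripper_force: 0.0
```

Request:
{"name": "carry_out", "arguments": {
  "series": [
    {"translation": [0,0,0],"angular": [0,0,0],"fingers": 0.7},
    {"translation": [0,0,0],"angular": [0,0,0],"fingers": 1},
    {"translation": [0,0,0],"angular": [0,0,0],"fingers": 1},
    {"translation": [0,0,0],"angular": [0,0,0],"fingers": 1}
  ]
}}

```text
clock: 16.1
position: [0.5371, 0.0725, 0.0263]
tool_rot: [179.9, 42.1, 174.9]
ft_force: [-1.3, -0.0, 0.9]
opening: 0.012
gripper_force: 38.9
```

Request:
{"name": "carry_out", "arguments": {
  "series": [
    {"translation": [0,0,4],"angular": [0,0,0],"fingers": 1},
    {"translation": [0,0,8],"angular": [0,0,0],"fingers": 1},
    {"translation": [0,0,12],"angular": [0,0,0],"fingers": 1},
    {"translation": [0,0,13],"angular": [0,0,0],"fingers": 1},
    {"translation": [0,0,13],"angular": [0,0,0],"fingers": 1}
  ]
}}

```text
clock: 16.73
position: [0.5365, 0.0724, 0.0768]
tool_rot: [179.9, 42.0, 174.9]
ft_force: [-0.6, -0.1, -1.0]
opening: 0.0122
gripper_force: 39.1
```

```bash
python3 -c "
from go import *
to([.5,.06,.24],O(65,-5),8)"
```

```text
t 16.725 pos [0.5365 0.0724 0.0768] j [ -11.   18.  -48. -166.  -18.   81.] F [-0.6 -0.1 -1. ] open 0.012245066141862453
total dx [-36.5 -12.4 163.2] rv [ -2.09 -22.92   0.06]  /8: [-4.57 -1.55 20.4 ] [-0.26 -2.86  0.01]
sim err0.0 step3 j5[-25,-19] [-16, -3, -52, -155, -25, 72] dx [-36.5, -12.4, 163.2] rv [-2.1, -22.9, 0.1] wrist [0.23, 0.08, 0.37] wc [0.24, -0.07, 0.41] elb [-0.03, 0.01, 0.73] n 8
```

Request:
{"name": "carry_out", "arguments": {
  "series": [
    {"translation": [-10,-2,16],"angular": [0,0,0],"fingers": 1},
    {"translation": [-10,-2,20],"angular": [-0.3,-3.8,0],"fingers": 1},
    {"translation": [-8,-2,20],"angular": [-0.3,-3.8,0],"fingers": 1},
    {"translation": [-4,-2,20],"angular": [-0.3,-3.8,0],"fingers": 1},
    {"translation": [-2,-2,22],"angular": [-0.4,-3.8,0],"fingers": 1}
  ]
}}

```text
clock: 17.35
position: [0.5024, 0.0624, 0.1752]
tool_rot: [179.8, 57.4, 174.8]
ft_force: [0.4, -1.6, -1.1]
opening: 0.012
gripper_force: 38.9
```

Request:
{"name": "carry_out", "arguments": {
  "series": [
    {"translation": [-1,-1,22],"angular": [-0.4,-3.8,0],"fingers": 1},
    {"translation": [-1,-1,22],"angular": [-0.4,-3.9,0],"fingers": 1},
    {"translation": [0,0,21],"angular": [0,0,0],"fingers": 1},
    {"translation": [0,0,0],"angular": [0,0,4],"fingers": 1},
    {"translation": [0,0,0],"angular": [0,0,4],"fingers": 1}
  ]
}}

```text
clock: 17.98
position: [0.5006, 0.0596, 0.2402]
tool_rot: [-179.8, 65.1, -176.8]
ft_force: [-1.3, 1.3, -1.0]
opening: 0.0121
gripper_force: 39.0
```

Request:
{"name": "carry_out", "arguments": {
  "series": [
    {"translation": [0,0,0],"angular": [0,0,4],"fingers": 1},
    {"translation": [0,0,0],"angular": [0,0,4],"fingers": 1},
    {"translation": [0,0,0],"angular": [0,0,4],"fingers": 1},
    {"translation": [0,0,0],"angular": [0,0,4],"fingers": 1},
    {"translation": [0,0,0],"angular": [0,0,4],"fingers": 1}
  ]
}}

```text
clock: 18.6
position: [0.5008, 0.0604, 0.2399]
tool_rot: [-179.8, 65.1, -156.8]
ft_force: [-0.0, 0.1, -0.3]
opening: 0.0122
gripper_force: 39.0
```

```bash
python3 -c "
from go import *
to([.5,.06,.24],O(65,117),12)"
```

```text
t 18.6 pos [0.5008 0.0604 0.2399] j [-13.  -2. -34. -94. -32.  22.] F [-0.   0.1 -0.3] open 0.012181248280880004
total dx [-0.8 -0.4  0.1] rv [-6.00e-02  1.00e-01  9.39e+01]  /12: [-0.06 -0.03  0.01] [-0.    0.01  7.83]
sim err0.0 step9 j5[-108,-41] [-8, 32, 10, -52, -108, 36] dx [-0.8, -0.4, 0.1] rv [-0.1, 0.1, 93.9] wrist [0.62, -0.18, 0.37] wc [0.68, -0.09, 0.48] elb [0.3, -0.04, 0.64] n 12
```

Request:
{"name": "carry_out", "arguments": {
  "series": [
    {"translation": [0,0,0],"angular": [0,0,7],"fingers": 1},
    {"translation": [0,0,0],"angular": [0,0,8],"fingers": 1},
    {"translation": [0,0,0],"angular": [0,0,9],"fingers": 1},
    {"translation": [0,0,0],"angular": [0,0,10],"fingers": 1},
    {"translation": [0,0,0],"angular": [0,0,10],"fingers": 1}
  ]
}}

```text
clock: 19.23
position: [0.501, 0.0596, 0.2397]
tool_rot: [-179.9, 65.0, -112.7]
ft_force: [-0.1, 0.1, -1.0]
opening: 0.0125
gripper_force: 39.0
```

Request:
{"name": "carry_out", "arguments": {
  "series": [
    {"translation": [0,0,0],"angular": [0,0,10],"fingers": 1},
    {"translation": [0,0,0],"angular": [0,0,10],"fingers": 1},
    {"translation": [0,0,0],"angular": [0,0,10],"fingers": 1},
    {"translation": [0,0,0],"angular": [0,0,10],"fingers": 1},
    {"translation": [0,0,0],"angular": [0,0,10],"fingers": 1}
  ]
}}

```text
clock: 19.85
position: [0.5016, 0.0599, 0.2394]
tool_rot: [-180.0, 65.0, -62.8]
ft_force: [1.0, 0.2, -0.4]
opening: 0.0121
gripper_force: 39.1
```

```bash
python3 -c "
from go import *
X,Q=NEST(190,42,117)
to(X,Q,6)"
```

```text
t 19.85 pos [0.5016 0.0599 0.2394] j [  -7.   32.   10.  -52. -109.   36.] F [ 1.   0.2 -0.4] open 0.012092909204832464
total dx [146.2  24.4 -63.3] rv [-20.44 -10.44  -0.2 ]  /6: [ 24.37   4.07 -10.54] [-3.41 -1.74 -0.03]
sim err0.0 step3 j5[-106,-94] [3, 39, 23, -38, -94, 28] dx [146.2, 24.4, -63.3] rv [-20.4, -10.4, -0.2] wrist [0.74, -0.09, 0.4] wc [0.76, 0.03, 0.49] elb [0.35, 0.02, 0.6] n 6
```

Request:
{"name": "carry_out", "arguments": {
  "series": [
    {"translation": [10,2,0],"angular": [-6.8,-3.4,0],"fingers": 1},
    {"translation": [25,4,0],"angular": [-6.8,-3.5,-0.1],"fingers": 1},
    {"translation": [37,6,-10],"angular": [-6.8,-3.5,-0.1],"fingers": 1},
    {"translation": [37,6,-20],"angular": [0,0,0],"fingers": 1},
    {"translation": [37,6,-33],"angular": [0,0,0],"fingers": 1}
  ]
}}

```text
clock: 20.48
position: [0.649, 0.0853, 0.1783]
tool_rot: [-179.5, 42.0, -62.9]
ft_force: [0.1, -0.2, 0.1]
opening: 0.0125
gripper_force: 39.2
```

Request:
{"name": "carry_out", "arguments": {
  "series": [
    {"translation": [0,0,-30],"angular": [0,0,0],"fingers": 1},
    {"translation": [0,0,-30],"angular": [0,0,0],"fingers": 1},
    {"translation": [0,0,-30],"angular": [0,0,0],"fingers": 1},
    {"translation": [0,0,-25],"angular": [0,0,0],"fingers": 1},
    {"translation": [0,0,0],"angular": [0,0,0],"fingers": 1}
  ]
}}

```text
clock: 21.1
position: [0.6459, 0.0845, 0.059]
tool_rot: [179.7, 42.3, -63.4]
ft_force: [-0.2, -0.2, -0.3]
opening: 0.0124
gripper_force: 39.2
```

```bash
python3 -c "
from go import *
from rig import optics
import cv2
f=__import__('w').grab('w5')
s=optics.grab_frame('scene'); np.savez('sceneb0.npz',**s); t=optics.grab_frame('top')
g=lambda i:np.clip(255*(i/255.)**.55,0,255).astype(np.uint8)
from h import proj
c,q=np.cos(np.radians(7)),np.sin(np.radians(7))
wp=lambda x,y,z:[((537+x)*c-(-49.6+y)*q)/1e3,((537+x)*q+(-49.6+y)*c)/1e3,z/1e3]
u=proj(s,[wp(120.5,42.5,30)])[0].astype(int); print(u)
a=cv2.resize(g(f['image']),(400,250)); 
b=cv2.resize(g(s['image'][u[1]-50:u[1]+50,u[0]-80:u[0]+80]),(400,250),interpolation=cv2.INTER_CUBIC)
d=cv2.resize(g(t['image'][95:170,170:290]),(400,250),interpolation=cv2.INTER_CUBIC)
e=cv2.resize(g(f['image'][130:330,220:420]),(400,250),interpolation=cv2.INTER_CUBIC)
cv2.imwrite('pics/m3.png',np.vstack([np.hstack([a,b]),np.hstack([d,e])]))
X,Q=NEST(43,42,117)
to(X,Q,4)"
```

```text
21.1 [0.64593918 0.08445466 0.05903505] [179.72407015  42.25289046 -63.44736229] [  2.5  45.2  18.2 -37.9 -84.9  35.2] [-0.16630739 -0.15322184 -0.3013084 ] 0.012388485689559272 cam [ 0.715 -0.054  0.111]
[398 242]
t 21.25 pos [0.6481 0.0843 0.0626] j [  3.  45.  18. -38. -85.  35.] F [-0.3  0.1 -0.2] open 0.012339693157107149
total dx [ -0.3  -0.  -33.5] rv [-0.13  0.13  0.23]  /4: [-0.07 -0.   -8.39] [-0.03  0.03  0.06]
sim err0.0 step1 j5[-84,-83] [2, 47, 18, -38, -83, 37] dx [-0.3, -0.0, -33.5] rv [-0.1, 0.1, 0.2] wrist [0.74, -0.09, 0.25] wc [0.78, 0.03, 0.34] elb [0.42, 0.02, 0.54] n 4
```

View pics/m3.png

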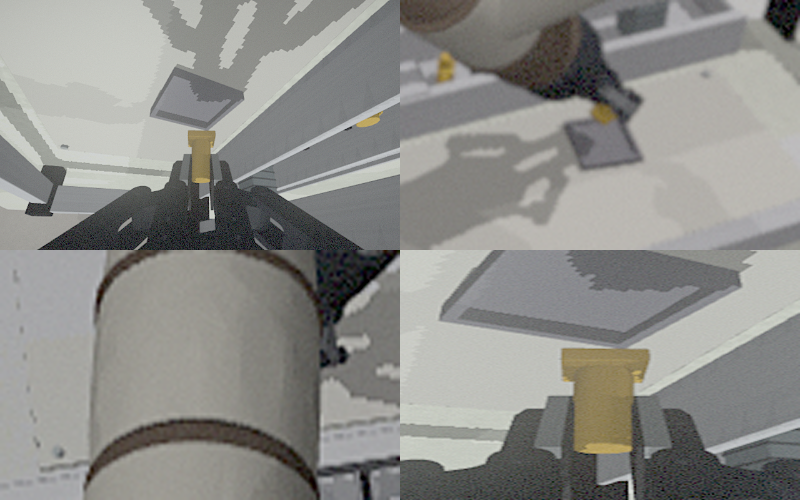

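The adapter is held square and upright above the nest. Lowering gently.

Request:
{"name": "carry_out", "arguments": {
  "series": [
    {"translation": [0,0,-8],"angular": [0,0,0],"fingers": 1},
    {"translation": [0,0,-8],"angular": [0,0,0],"fingers": 1},
    {"translation": [0,0,-7],"angular": [0,0,0],"fingers": 1},
    {"translation": [0,0,-5],"angular": [0,0,0],"fingers": 1},
    {"translation": [0,0,0],"angular": [0,0,0],"fingers": 1}
  ]
}}

```text
clock: 21.88
position: [0.6468, 0.0844, 0.0325]
tool_rot: [179.9, 42.2, -63.3]
ft_force: [-0.0, -0.4, -0.5]
opening: 0.0123
gripper_force: 39.2
```

Request:
{"name": "carry_out", "arguments": {
  "series": [
    {"translation": [0,0,0],"angular": [0,0,0],"fingers": 1},
    {"translation": [0,0,-1],"angular": [0,0,0],"fingers": 1},
    {"translation": [0,0,-1],"angular": [0,0,0],"fingers": 1},
    {"translation": [0,0,0],"angular": [0,0,0],"fingers": 1}
  ]
}}

```text
clock: 22.38
position: [0.6471, 0.0844, 0.0312]
tool_rot: [-180.0, 42.1, -63.2]
ft_force: [-1.1, -0.3, 0.1]
opening: 0.0124
gripper_force: 39.2
```

```bash
python3 -c "
from go import *
X,Q=NEST(43,42,117)
to(X,Q,4)"
```

```text
t 22.375 pos [0.6471 0.0844 0.0312] j [  2.  47.  18. -38. -83.  37.] F [-1.1 -0.3  0.1] open 0.012428024578890865
total dx [ 0.7 -0.1 -2.1] rv [-0.14 -0.04  0.23]  /4: [ 0.17 -0.03 -0.52] [-0.03 -0.01  0.06]
sim err0.0 step0 j5[-83,-83] [2, 47, 18, -38, -83, 37] dx [0.7, -0.1, -2.1] rv [-0.1, -0.0, 0.2] wrist [0.74, -0.09, 0.25] wc [0.78, 0.03, 0.34] elb [0.42, 0.02, 0.54] n 4
```

Request:
{"name": "carry_out", "arguments": {
  "series": [
    {"translation": [0,0,-0.8],"angular": [0,0,0],"fingers": 1},
    {"translation": [0,0,-0.8],"angular": [0,0,0],"fingers": 1},
    {"translation": [0,0,0],"angular": [0,0,0],"fingers": 1},
    {"translation": [0,0,0],"angular": [0,0,0],"fingers": 1}
  ]
}}

```text
clock: 22.88
position: [0.6471, 0.0844, 0.0296]
tool_rot: [-180.0, 42.1, -63.2]
ft_force: [-0.1, -0.2, -0.6]
opening: 0.0122
gripper_force: 39.2
```

Request:
{"name": "carry_out", "arguments": {
  "series": [
    {"translation": [0,0,-0.6],"angular": [0,0,0],"fingers": 1},
    {"translation": [0,0,0],"angular": [0,0,0],"fingers": 1},
    {"translation": [0,0,0],"angular": [0,0,0],"fingers": 1}
  ]
}}

```text
clock: 23.25
position: [0.6472, 0.0844, 0.0294]
tool_rot: [-179.9, 42.1, -63.2]
ft_force: [-0.4, -0.6, 2.3]
opening: 0.0123
gripper_force: 39.3
```

Contact is 2.3 N. Releasing and backing out along the tool axis.

Request:
{"name": "carry_out", "arguments": {
  "series": [
    {"translation": [0,0,0],"angular": [0,0,0],"fingers": 0.66},
    {"translation": [0,0,0],"angular": [0,0,0],"fingers": 0.6},
    {"translation": [0,0,0],"angular": [0,0,0],"fingers": 0.5},
    {"translation": [0,0,0],"angular": [0,0,0],"fingers": 0.45},
    {"translation": [0,0,0],"angular": [0,0,0],"fingers": 0.45}
  ]
}}

```text
clock: 23.88
position: [0.6471, 0.0844, 0.029]
tool_rot: [-180.0, 42.1, -63.2]
ft_force: [-0.3, 0.1, 1.3]
opening: 0.0236
gripper_force: 0.0
```

Request:
{"name": "carry_out", "arguments": {
  "series": [
    {"translation": [1.5,-3,3.7],"angular": [0,0,0],"fingers": 0.45},
    {"translation": [3,-6,7.4],"angular": [0,0,0],"fingers": 0.45},
    {"translation": [4.6,-8.9,11.1],"angular": [0,0,0],"fingers": 0.45},
    {"translation": [6.1,-11.9,14.9],"angular": [0,0,0],"fingers": 0.4},
    {"translation": [9.1,-17.9,22.3],"angular": [0,0,0],"fingers": 0.4}
  ]
}}

```text
clock: 24.5
position: [0.6717, 0.0358, 0.0895]
tool_rot: [-180.0, 42.1, -63.2]
ft_force: [0.0, 0.0, 0.5]
opening: 0.0256
gripper_force: 0.0
```

Request:
{"name": "carry_out", "arguments": {
  "series": [
    {"translation": [0,-10,30],"angular": [0,0,0],"fingers": 0.4},
    {"translation": [0,0,0],"angular": [0,0,0],"fingers": 0.4}
  ]
}}

```text
clock: 24.75
position: [0.6736, 0.0246, 0.1225]
tool_rot: [-179.5, 41.9, -63.0]
ft_force: [0.2, -0.1, -0.7]
opening: 0.0255
gripper_force: 0.0
```

```bash
python3 - <<'E'
from w import *
from h import proj,ray
f=grab("w6"); im=f["image"].astype(int); m=((im[:,:,2]-im[:,:,0])>18).astype(np.uint8)
n,l,st,ce=cv2.connectedComponentsWithStats(m)
for i in range(1,n):
    if st[i,4]>60: print(st[i],ce[i].round(1))
c,q=np.cos(np.radians(7)),np.sin(np.radians(7))
wp=lambda x,y,z:[((537+x)*c-(-49.6+y)*q)/1e3,((537+x)*q+(-49.6+y)*c)/1e3,z/1e3]
print(proj(f,[wp(120.5,42.5,z) for z in(11,16,45)]))
print(proj(f,[wp(120.5+a,42.5+b,16) for a,b in((-29,-29),(29,-29),(29,29),(-29,29))]))
E
```

```text
24.75 [0.67359026 0.0246154  0.12248892] [-179.46106146   41.86659125  -62.9649811 ] [ -1.8  44.3  26.2 -36.2 -93.8  33.4] [ 0.20986774 -0.06971847 -0.72227354] 0.025509786389833717 cam [ 0.742 -0.114  0.175]
[ 541   86   42   51 1339] [563.6 112.8]
[ 305  141   27   50 1056] [317.9 163.2]
[473 140  35  36 744] [491.8 159.9]
[[316.97157571 148.50994369]
 [316.88350439 153.57064021]
 [316.33719205 184.9624804 ]]
[[367.00164325 139.15859638]
 [290.65162393 120.09610145]
 [272.38360595 166.36709477]
 [337.33813884 179.67282739]]
```

The adapter stands upright and centred in the nest: the brass blob spans rows 141–190, and 148 (base) and 185 (top) were predicted. Next I'll locate the fin again and return to the tool-down posture.

```bash
python3 - <<'E'
from h import *
f=load("w3"); g=f["image"].astype(int).sum(2)//3
print(g[50,480:535]); print(g[40:84,520])
yaw=np.radians(7.0); B=np.array([[np.cos(yaw),-np.sin(yaw)],[np.sin(yaw),np.cos(yaw)]])
q=lambda u,v,z:(ray(f,(u,v),z)[:2]@B*1e3).round(1)
for u in (514,517,520,523): print(u,q(u,50,.08))
print("edge",q(403.5,60,.049))
E
python3 -c "
from go import *
to([.45,.0,.25],down(-63),6)"
```

```text
[118 112 120 116 118 107 102  75  29  32  39  32  38  34  39  32  39  42
  51  44  50  47  52  46  51  44  51  53  51  51  50  50  42  78 110 116
 113 116 113 119 112 115 105  98 108 112 114 110 114 112 113 114 113 114
 116]
[110 114 116 111 109 107 112 113 117 112 112 107 110 107 114 112 114 110
 115 107 115 116 116 118 113 113 115 108 108 102 102  98 105 120 118 114
 110 116 117 119 115 116 114 107]
514 [ 519.3 -241.2]
517 [ 519.3 -244. ]
520 [ 519.4 -246.7]
523 [ 519.4 -249.5]
edge [ 513.  -147.6]
t 24.8 pos [0.6725 0.0256 0.1206] j [ -2.  44.  26. -36. -94.  33.] F [-0.  -0.5  0.4] open 0.025510146589879656
total dx [-222.5  -25.6  129.4] rv [-37.59 -18.77   0.2 ]  /6: [-37.09  -4.26  21.57] [-6.27 -3.13  0.03]
sim err0.0 step9 j5[-87,-65] [21, 4, -21, 0, -65, 6] dx [-222.5, -25.6, 129.4] rv [-37.6, -18.8, 0.2] wrist [0.45, -0.0, 0.55] wc [0.39, 0.15, 0.55] elb [0.04, 0.01, 0.73] n 6
```

Request:
{"name": "carry_out", "arguments": {
  "series": [
    {"translation": [0,0,50],"angular": [0,0,0],"fingers": 0.3},
    {"translation": [-20,0,50],"angular": [-7.5,-3.7,0],"fingers": 0.2},
    {"translation": [-50,-6,30],"angular": [-7.5,-3.7,0],"fingers": 0},
    {"translation": [-50,-6,0],"angular": [-7.5,-3.8,0],"fingers": 0},
    {"translation": [-50,-6,0],"angular": [-7.5,-3.8,0],"fingers": 0}
  ]
}}

```text
clock: 25.42
position: [0.5001, 0.0086, 0.2488]
tool_rot: [-180.0, 8.3, -63.3]
ft_force: [-0.6, 1.7, 0.4]
opening: 0.0427
gripper_force: 0.0
```

Request:
{"name": "carry_out", "arguments": {
  "series": [
    {"translation": [-50,-6,0],"angular": [-7.5,-3.8,0],"fingers": 0},
    {"translation": [0,0,0],"angular": [0,0,10],"fingers": 0},
    {"translation": [0,0,0],"angular": [0,0,10],"fingers": 0},
    {"translation": [0,0,0],"angular": [0,0,10],"fingers": 0},
    {"translation": [0,0,0],"angular": [0,0,10],"fingers": 0}
  ]
}}

```text
clock: 26.05
position: [0.4508, 0.0028, 0.2479]
tool_rot: [179.9, 0.3, -22.9]
ft_force: [0.1, -0.8, -0.5]
opening: 0.0423
gripper_force: 0.0
```

Request:
{"name": "carry_out", "arguments": {
  "series": [
    {"translation": [0,0,0],"angular": [0,0,10],"fingers": 0},
    {"translation": [0,0,0],"angular": [0,0,10],"fingers": 0},
    {"translation": [0,0,0],"angular": [0,0,10],"fingers": 0},
    {"translation": [0,0,0],"angular": [0,0,0],"fingers": 0}
  ]
}}

```text
clock: 26.55
position: [0.451, 0.0027, 0.248]
tool_rot: [179.9, 0.3, 6.6]
ft_force: [0.6, 0.1, 0.2]
opening: 0.0427
gripper_force: 0.0
```

```bash
python3 -c "
from go import *
to([.5351,-.1811,.11],down(7),6)"
```

```text
t 26.55 pos [0.451  0.0027 0.248 ] j [ 21.   4. -21.  -0. -65.  76.] F [0.6 0.1 0.2] open 0.04273392545115296
total dx [  84.1 -183.8 -138. ] rv [ 0.09 -0.25  0.4 ]  /6: [ 14.01 -30.64 -22.99] [ 0.01 -0.04  0.07]
sim err0.0 step5 j5[-62,-50] [-2, 23, -17, 0, -50, 99] dx [84.1, -183.8, -138.0] rv [0.1, -0.3, 0.4] wrist [0.54, -0.18, 0.41] wc [0.54, -0.02, 0.41] elb [0.22, -0.01, 0.68] n 6
```

Request:
{"name": "carry_out", "arguments": {
  "series": [
    {"translation": [15,-45,0],"angular": [0,0,0.4],"fingers": 0},
    {"translation": [15,-46,-20],"angular": [0,-0.2,0],"fingers": 0},
    {"translation": [15,-46,-30],"angular": [0,0,0],"fingers": 0},
    {"translation": [20,-47,-30],"angular": [0,0,0],"fingers": 0},
    {"translation": [19,0,-40],"angular": [0,0,0],"fingers": 0}
  ]
}}

```text
clock: 27.18
position: [0.5362, -0.1843, 0.1275]
tool_rot: [179.9, -0.1, 6.7]
ft_force: [0.4, 0.3, -0.2]
opening: 0.0427
gripper_force: 0.0
```

Request:
{"name": "carry_out", "arguments": {
  "series": [
    {"translation": [0,0,-18],"angular": [0,0,0],"fingers": 0},
    {"translation": [0,0,0],"angular": [0,0,0],"fingers": 0},
    {"translation": [0,0,0],"angular": [0,0,0],"fingers": 0}
  ]
}}

```text
clock: 27.55
position: [0.536, -0.1812, 0.1113]
tool_rot: [179.9, -0.1, 7.1]
ft_force: [0.1, -0.9, 1.8]
opening: 0.0426
gripper_force: 0.0
```

```bash
python3 -c "
from go import *
to([.5351,-.1811,.064],down(7),3)"
```

```text
t 27.55 pos [ 0.536  -0.1812  0.1113] j [ -2.  23. -17.   0. -50.  99.] F [ 0.1 -0.9  1.8] open 0.042611340038268754
total dx [ -0.9   0.1 -47.3] rv [ 0.1   0.09 -0.07]  /3: [ -0.29   0.05 -15.77] [ 0.03  0.03 -0.02]
sim err0.0 step2 j5[-48,-44] [-2, 26, -20, 0, -44, 99] dx [-0.9, 0.1, -47.3] rv [0.1, 0.1, -0.1] wrist [0.54, -0.18, 0.36] wc [0.54, -0.02, 0.36] elb [0.25, -0.01, 0.67] n 3
```

Request:
{"name": "carry_out", "arguments": {
  "series": [
    {"translation": [-0.5,0,-14],"angular": [0,0,0],"fingers": 0},
    {"translation": [-0.5,0,-14],"angular": [0,0,0],"fingers": 0},
    {"translation": [0,0,-10],"angular": [0,0,0],"fingers": 0},
    {"translation": [0,0,-9],"angular": [0,0,0],"fingers": 0},
    {"translation": [0,0,0],"angular": [0,0,0],"fingers": 0}
  ]
}}

```text
clock: 28.18
position: [0.5339, -0.1812, 0.0624]
tool_rot: [179.9, 0.1, 7.1]
ft_force: [0.3, -1.2, 0.4]
opening: 0.043
gripper_force: 0.0
```

Request:
{"name": "carry_out", "arguments": {
  "series": [
    {"translation": [0,0,0],"angular": [0,0,0],"fingers": 0.4},
    {"translation": [0,0,0],"angular": [0,0,0],"fingers": 0.7},
    {"translation": [0,0,0],"angular": [0,0,0],"fingers": 1},
    {"translation": [0,0,0],"angular": [0,0,0],"fingers": 1},
    {"translation": [0,0,0],"angular": [0,0,0],"fingers": 1}
  ],
  "squeeze": 25
}}

```text
clock: 28.8
position: [0.5348, -0.1813, 0.0639]
tool_rot: [179.9, -0.1, 7.1]
ft_force: [-0.1, -0.0, 3.7]
opening: 0.0096
gripper_force: 26.3
```

Request:
{"name": "carry_out", "arguments": {
  "series": [
    {"translation": [-1.2,9.9,0],"angular": [0,0,0],"fingers": 1},
    {"translation": [-2.4,19.8,0],"angular": [0,0,0],"fingers": 1},
    {"translation": [-2.4,19.8,0],"angular": [0,0,0],"fingers": 1},
    {"translation": [-2.4,19.8,0],"angular": [0,0,0],"fingers": 1},
    {"translation": [-2.4,19.8,0],"angular": [0,0,0],"fingers": 1}
  ]
}}

```text
clock: 29.42
position: [0.5237, -0.0912, 0.0639]
tool_rot: [179.9, -0.1, 7.1]
ft_force: [1.1, -3.4, 4.3]
opening: 0.0093
gripper_force: 26.4
```

Request:
{"name": "carry_out", "arguments": {
  "series": [
    {"translation": [-2.4,19.8,0],"angular": [0,0,0],"fingers": 1},
    {"translation": [-2.4,19.8,0],"angular": [0,0,0],"fingers": 1},
    {"translation": [-2.4,19.8,0],"angular": [0,0,0],"fingers": 1},
    {"translation": [-2.4,19.8,0],"angular": [0,0,0],"fingers": 1},
    {"translation": [0,0,0],"angular": [0,0,0],"fingers": 1}
  ]
}}

```text
clock: 30.05
position: [0.5137, -0.0104, 0.0639]
tool_rot: [180.0, -0.1, 7.2]
ft_force: [-1.9, 4.7, 6.1]
opening: 0.0091
gripper_force: 26.8
```

```bash
python3 -c "
from go import *
c,q=np.cos(np.radians(7)),np.sin(np.radians(7))
s,t=.509,-.0496
to([c*s-q*t,q*s+c*t,.0639],down(7),2)"
```

```text
t 30.05 pos [ 0.5137 -0.0104  0.0639] j [ 17.  22. -27.   0. -40.  80.] F [-1.9  4.7  6.1] open 0.009128234865949133
total dx [-2.5 23.2 -0. ] rv [-0.    0.06 -0.24]  /2: [-1.240e+00  1.162e+01 -1.000e-02] [-0.    0.03 -0.12]
sim err0.0 step1 j5[-40,-40] [20, 22, -28, 0, -40, 77] dx [-2.5, 23.2, -0.0] rv [-0.0, 0.1, -0.2] wrist [0.51, 0.01, 0.36] wc [0.46, 0.16, 0.36] elb [0.2, 0.07, 0.68] n 2
```

Request:
{"name": "carry_out", "arguments": {
  "series": [
    {"translation": [-1.4,11.6,0],"angular": [0,0,0],"fingers": 1},
    {"translation": [-1.4,11.6,0],"angular": [0,0,0],"fingers": 1},
    {"translation": [0,0,0],"angular": [0,0,0],"fingers": 1},
    {"translation": [0,0,0],"angular": [0,0,0],"fingers": 0.5},
    {"translation": [0,0,0],"angular": [0,0,0],"fingers": 0}
  ]
}}

```text
clock: 30.68
position: [0.5104, 0.0105, 0.0629]
tool_rot: [179.9, 0.1, 7.1]
ft_force: [0.4, 0.1, 0.6]
opening: 0.0385
gripper_force: 0.0
```

Request:
{"name": "carry_out", "arguments": {
  "series": [
    {"translation": [0,0,0],"angular": [0,0,0],"fingers": 0},
    {"translation": [0,0,15],"angular": [0,0,0],"fingers": 0},
    {"translation": [0,0,40],"angular": [0,0,0],"fingers": 0},
    {"translation": [-20,0,50],"angular": [0,0,0],"fingers": 0},
    {"translation": [-40,0,50],"angular": [0,0,0],"fingers": 0}
  ]
}}

```text
clock: 31.3
position: [0.4525, 0.0102, 0.2196]
tool_rot: [179.9, -0.1, 7.1]
ft_force: [0.7, 0.1, 0.4]
opening: 0.0423
gripper_force: 0.0
```

Request:
{"name": "carry_out", "arguments": {
  "series": [
    {"translation": [-50,0,40],"angular": [0,0,0],"fingers": 0},
    {"translation": [0,0,20],"angular": [0,0,0],"fingers": 0},
    {"translation": [0,0,0],"angular": [0,0,0],"fingers": 0},
    {"translation": [0,0,0],"angular": [0,0,0],"fingers": 0}
  ]
}}

```text
clock: 31.8
position: [0.403, 0.0101, 0.2757]
tool_rot: [179.9, 0.1, 7.1]
ft_force: [0.3, 0.4, -0.3]
opening: 0.0428
gripper_force: 0.0
```

```bash
python3 - <<'E'
from w import *
from h import ray,proj,load
f=grab("w7"); s=optics.grab_frame("scene")
im=f["image"].astype(int); m=((im[:,:,2]-im[:,:,0])>18).astype(np.uint8)
n,l,st,ce=cv2.connectedComponentsWithStats(m)
c,q=np.cos(np.radians(7)),np.sin(np.radians(7)); B=np.array([[c,-q],[q,c]])
T=lambda u,v,z:(ray(f,(u,v),z)[:2]@B*1e3-[537,-49.6]).round(1)
for i in range(1,n):
    if st[i,4]>25: print("brass",st[i],T(*ce[i],.075))
wp=lambda x,y,z:[((537+x)*c-(-49.6+y)*q)/1e3,((537+x)*q+(-49.6+y)*c)/1e3,z/1e3]
uv=proj(f,[wp(-20,98,49),wp(-20,-98,49),wp(-20,0,80)]); print(uv)
g=im.sum(2)//3
for k in (0,1,2):
    u,v=uv[k].astype(int); print(u-22,g[v,u-22:u+23])
# scene: adapter brass near nest
si=s["image"].astype(int); sm=((si[:,:,2]-si[:,:,0])>25).astype(np.uint8)
u=proj(s,[wp(120.5,42.5,11),wp(120.5,42.5,45)]); print("expect",u)
x,y=u.mean(0).astype(int); ys,xs=np.where(sm[y-25:y+25,x-25:x+25]); print("scene brass",xs.min()+x-25,xs.max()+x-25,ys.min()+y-25,ys.max()+y-25)
E
```

```text
31.8 [0.40298627 0.01009973 0.275652  ] [1.79927991e+02 6.55211493e-02 7.08517569e+00] [ 24.8  -2.4 -23.4   0.1 -69.   72.2] [ 0.25524639  0.37012656 -0.25131633] 0.04276385137492543 cam [0.482 0.02  0.418]
brass [466   8  14   7  64] [  12.7 -129.2]
brass [161  18  22  21 302] [ -1.9 151. ]
[[235.69940889  52.17638924]
 [426.75624562  52.31018461]
 [332.26625499  48.72132988]]
213 [ 75  71  63  66  72  67  66  70  72  67  71  69  68  72  67  73  69  67
  71  71  68  69  70  78 110 119 117 117 114 119 117 118 121 118 117 116
 119 115 116 118 118 118 118 119 117]
404 [120 114 118 117 114 117 118 120 116 118 118 118 120 119 115 117 115 117
 117 115 115 117 118 114  91  59  69  69  67  63  66  62  74 106 108 109
 108 105 112 108  77   0  16  14   6]
310 [118 117 122 116 120 118 122 107  62  43  49  49  45  49  48  51  50  42
  97 121 122 121 118 119 120 120 118 124  98  36  33  42  35  33  37  39
  28  69  87  83  84  80 106 128 119]
expect [[397.75648063 247.86497077]
 [399.72446872 237.56458582]]
scene brass 392 403 235 251
```

The cover is centred, with both edges within about 1 px of the prediction. The attenuator is unmoved, and the adapter is upright in the nest. Handing in.

```bash
python3 -c "
from rig import r
print(r.sign_off())"
```

```text
the job is handed in; nothing more can be done
None
```

I handed the job in at 31.8 s: the adapter stands upright and centred in the nest and the cover is back over all three pockets (within about 1 mm of centre). The one hitch was the first slide, where the cover hit a stop and the wrist force read 77 N, under the 120 N limit. The attenuator measured unmoved, and I never handled the cap, elbow or load, though I did not re-measure those three.

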